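# Mount a spot plate under the spring clip of a video microscope

## Task

Get the porcelain spot plate ready for viewing: lift the microscope's spring clip by its finger bar and swing it up and over to the left until it stays there by itself, then slide the plate in lengthwise from the open front, low under the lens head, gently down flat on the stage between the two low guides, until its end is fully home against the back stop. Then bring the clip back and lower it onto the plate by its finger bar, guiding it all the way down rather than letting it snap onto the porcelain. Do not knock the lens head, and leave the two bottles and the dish where they are.

Things in the scene. Friction and masses are not known exactly. Their poses are not given: they have to be found in the camera images.
- seat (a point): Point on top of the microscope's dark stage, 50 mm above the bench, straight under the lens: where the centre of the plate's underside must finally be. The microscope is fixed, turned up to 0.25 rad. x points level from the open front (robot side) to the back, z up. Stage plate in this frame (mm): x -52 to 82, y -46 to 100. Two guides along x, 5 high, inner faces at y = 24 and -24, x -48 to 70.
- back_stop (a point): Middle of the front face of the aluminium back stop, 48 mm wide and 8 high, 70 mm behind seat (+x). Same axes as seat. This point is 4 mm above the stage.
- microscope: The microscope's stand; origin on the bench under the lens, axes as seat. Grey base 18 mm high, x -60 to 130 mm, y -195 to 105 mm. Post 30 mm in diameter, 420 mm tall, at x = 20, y = -150 mm; the arm from it to the head is at least 235 mm above the bench.
- lens (a point): Centre of the underside of the lens head: a black ring light, 100 mm in diameter and 24 high, then a tube up to 76 wide and a camera, 290 mm tall in all. It hangs 100 to 120 mm above seat and must be left so. Because of it, a gripper holding the plate's front end must lean back to the robot by some 25 to 45 degrees, fingers pointing forward and down.
- plate_mid (a point): Centre (half-way up) of the white porcelain spot plate: a bar 140 x 40 x 12 mm (x, y, z), 0.14 kg, three round cavities in its middle, plain ends, both alike. Lies loose on the bench left or right of the microscope; x along its length, away from the robot within 0.35 rad, z up. Mounted, its x is along that of seat and its front end sticks out 18 mm over the stage's front edge.
- finger_bar (a point): Grip centre of the clip's finger bar: a black round sleeve 13 mm in diameter, 36 mm long, axis along the x of seat, sticking out to the front from the clip's free end. The steel leaf joining it to the hinge is 38 mm behind (+x). With the clip level it lies at (-38, -85, +2) mm from clip_hinge; it swings about the hinge at radius 85 mm and may turn between the fingers.
- clip_hinge (a point): Point on the clip's hinge axis, which lies along the x of seat, at (-42, 75, 26) mm in that frame; same axes. The clip is a steel leaf 14 mm wide that runs from here to -y, across the plate, with a rubber foot 75 mm from the axis and 14 mm below the leaf.
- clip (a joint): Spring clip angle, rad: -0.15 down on the empty stage (start), 0 level with its foot on the 12 mm plate, 2.3 flipped right over, clear to the left (+y). Over-centre spring: it pulls down below 1.1 and over to the left above 1.1, with about 3 N at the finger bar. So from about 1.2 it goes over and stays there by itself; on the way back it snaps shut below 1.1 unless held by the bar.
- dropper_bottle: Bystander: amber dropper bottle with white cap and rubber bulb, 45 mm in diameter, 116 tall, on the bench on the other side of the microscope from the plate; origin at the centre of its underside.
- wash_bottle: Bystander: white wash bottle, 74 mm in diameter, 208 tall with its bent spout; origin at the centre of its underside.
- dish: Bystander: empty white porcelain evaporating dish, 80 mm across the rim, 35 high, behind the plate's place on the right; origin at the centre of its underside.

How it is judged:
On the way, in this order (a step that is already met when the one before it is completed fails the run):
1. the clip is lifted right over and stays there (value of joint clip above 2 rad), for 0.3 s.
2. with the clip still over, the plate lies flat on the stage between the guides, fully home against the back stop (value of joint clip above 1.4 rad and x of plate_mid in the frame of seat above -0.005 m and y of plate_mid in the frame of seat between -0.006 and 0.006 m and z of plate_mid in the frame of seat between 0.003 and 0.009 m and angle between the x axis of plate_mid and the x axis of seat, either way round below 0.08 rad and angle between plate_mid's own z axis and vertical below 0.05 rad), for 0.2 s.
At the end, for the whole second after the job is handed in: The plate lies flat on the stage at rest, its far end within 5 mm of the back stop, within 6 mm of the stage's middle line and square to the stop within 0.08 rad, and the clip is down with its foot pressing on it (clip angle within 0.06 rad of level, force over 1 N) (value of joint clip between -0.06 and 0.06 rad and contact force between clip and plate above 1 N and x of plate_mid in the frame of seat above -0.005 m and y of plate_mid in the frame of seat between -0.006 and 0.006 m and z of plate_mid in the frame of seat between 0.003 and 0.009 m and angle between the x axis of plate_mid and the x axis of seat, either way round below 0.08 rad and linear speed of plate below 0.02 m/s); the robot touches nothing.
It fails at once if the lens head is knocked (contact over 8 N) or shifted by over 4 mm (contact force between head and anything else above 8 N or distance of lens from where it was at the start of the episode above 0.004 m).
It fails at once if the clip is let snap down over the plate (faster than 4 rad/s between 0.9 rad and 9 mm above the plate) (velocity of joint clip below -4 rad/s and value of joint clip between 0.12 and 0.9 rad and distance between plate_mid and seat below 0.05 m).
It fails at once if the plate is dropped or slammed onto the stage (over 0.45 m/s within 40 mm of its place) (distance between plate_mid and seat below 0.04 m and linear speed of plate above 0.45 m/s).
It fails at once if a bottle or the dish is moved by over 30 mm (distance of any of dropper_bottle, wash_bottle, dish from where it was at the start of the episode above 0.03 m).
It also fails if it takes over 72 s, if anything falls off the work surface, if the arm or the gripper's body presses on something with over 40 N, if the wrist force passes 120 N, or if a joint passes its speed limit or range.

## Robot

A 7-joint arm with a two-finger parallel gripper is mounted at the origin on the work surface. World frame = base frame: x ahead of the robot, y to its left, z up, the work surface at z = 0. Lengths are in m, angles in rad, forces in N, time in s.
With the tool pointing down it reaches from about 0.425 to 0.875 m from the base axis. Payload 8.4 kg.
Tool frame: the origin (TCP) lies midway between the tips of the shut fingers; the grasp point (between the pads) lies 19 mm behind it; x points along the fingers, y is the direction in which the jaws open and shut, and the axes are right-handed (so a half turn about x gives the same grasp; the last joint's range is limited). The gripper opens to 85 mm and grips with 20 to 120 N. Pads are 22 mm wide; open, the fingers measure 114 mm over their backs; the gripper's body (76 mm by 85 mm) begins 54 mm behind the grasp point. The pads swing forward as they close: fully open they stand 13 mm farther back than shut.
Start: joints at [-0.099, 0.333, 0.04, 1.465, -0.013, 1.343, -0.059], TCP at [0.65, -0, 0.231] pointing down, gripper open.
Joint ranges: [-2.58, 2.58], [-0.38, 2.09], [-1.3, 1.39], [0.25, 2.4], [-1.5, 4.64], [0.08, 2.09], [-2.65, 2.65]. Speed limits (rad/s): [2.22, 2.22, 2.79, 2.79, 3.14, 3.14, 3.14].

## Interface

Orientations are given as a unit quaternion [x, y, z, w].
In Python, from plant import bot, viewer, workorder gives the robot as it stands.
- The arm moves only by the tool arm_command, never from a script. Its argument "increments" is a list of rows, each a list of 5 numbers: the closure, from -1 (fully open) to 1 (shut), then the shift along the tool's x, y, z in mm, then the turn about the tool's x in rad. In form: [[jaw, dx, dy, dz, yaw], ...]. A call has 1 to 10 rows; each row is the pose to reach, as a shift and turn from the pose commanded when the call began, along the tool's axes at that moment; what a row does not reach only later rows make up. A row lasts 1/10 s, in which the tool goes at most 50 mm and 8.59 degrees, less where a joint would pass 70% of its speed; a pose out of reach is approached as far as the arm can. A call with a gripper value outside its range is refused whole. The fingers move at their own pace and stop on an object; "squeeze" is the grip in N (left out, the last holds). Time passes only in rows, so rows that repeat a pose let the fingers close. It gives the time, the measured TCP pose, the force and the opening at its end, in the units of the state.
- bot.state(): the state, without advancing time (a new reading comes with each control period).
- viewer.get_image(name): name is "scene" or "side" or "wrist"; returns the picture (420x560x3 uint8, red, green, blue); there is no depth.
- viewer.camera_model(name): a dict with "fx", "fy", "cx", "cy" (pixels), "k1" (the pictures are not rectified: a ray, as slopes to the right and down, at radius r is drawn at 1 + k1 r^2 times it, then the intrinsics apply), "eye" and "attitude" of the camera in the world. Camera axes: x right, y up, looking along -z (the intrinsics and any distortion apply to the point x, -y, -z); pixel columns grow to the right and rows downward; lengths in m; the calibration is good to about 2 mm. A picture is of the moment at which its call begins: read the wrist's pose just before it. camera_model takes no time and is no camera call; for the wrist camera it gives the pose at the moment of the call.
- workorder.sign_off(): hands the job in, once; it reports no verdict.
Trained networks look in the newest picture that a camera, given by its name, has taken for a name from the list of things; names that differ only in an ending like _2 or _b are one class to them, and where a whole thing is asked for, a point or a joint stands for the part that bears it (a point fixed in the world has none). Each returns a list of dicts, best first, with "conf" (0 to 1); they miss things now and then, are a little off and sometimes report something else, mostly with a low value. They report only what shows in the picture. A call takes as long as a camera call.
- viewer.spot_in(thing, camera): "xyz" ([x, y, z] in m, in the coordinates of the camera as it stood for that picture, good to about 4 mm: the middle of the surface that is visible of it).
- viewer.cut_out(thing, camera): "region" (420x560 bool, what is visible of it).
The state is a dict: "time_s": time; "joint_positions": joint angles; "dq": joint speeds; "joint_torque": joint torques, N m; "tcp_pos": TCP position; "orientation": TCP orientation; "force": force on the tool from outside, world axes, zero at the start; "torque": the same for the moment, N m; "width": finger opening in m.
Only numpy, scipy, OpenCV 4.12 (cv2) and the standard library are available. Lean on these libraries where they do the work, as an engineer would, in place of code of your own. Each camera call takes 0.05 s, during which the arm holds its last target.

## Working session

There is one attempt and no reset: what is moved stays moved. The work goes in short steps, Python scripts to look and compute and a tool call to move; the robot and the scene stay as the last step left them, time stands still between calls to the robot, and variables do not carry over. Pictures are saved under pics/ and viewed, and the job is handed in when it is done.

Besides the shell and the picture viewer there is one more tool, called as name([rows], argument=value, ...), one row to a line, values as JSON. arm_command: Moves the arm, as the interface text tells. Its arguments: {"type":"object","properties":{"increments":{"type":"array"},"squeeze":{"type":"number"}},"required":["increments"]}

```bash
ls; mkdir -p pics
cat > h.py <<'E'
import numpy as np, cv2
from scipy.spatial.transform import Rotation as R
from plant import bot, viewer, workorder
def snap(n,f):
    im=viewer.get_image(n); cv2.imwrite('pics/'+f,im[:,:,::-1]); return im
def c2w(cm,p):
    return np.array(cm['eye'])+R.from_quat(cm['attitude']).as_matrix()@np.array(p) if len(cm['attitude'])==4 else np.array(cm['eye'])+np.array(cm['attitude'])@np.array(p)
def proj(cm,P):
    A=cm['attitude']; M=R.from_quat(A).as_matrix() if np.size(A)==4 else np.array(A)
    c=(np.atleast_2d(P)-np.array(cm['eye']))@M
    s=np.stack([c[:,0]/-c[:,2],-c[:,1]/-c[:,2]],1); r2=(s**2).sum(1,keepdims=True)
    s=s*(1+cm['k1']*r2)
    return np.stack([s[:,0]*cm['fx']+cm['cx'],s[:,1]*cm['fy']+cm['cy']],1)
E
python3 - <<'E'
from h import *
s=bot.state(); print(s)
print(R.from_quat(s['orientation']).as_matrix().round(3))
for n in ['scene','side','wrist']:
    snap(n,n+'0.png'); cm=viewer.camera_model(n); print(n,cm)
    for t in ['finger_bar','plate_mid','clip','lens','microscope','dropper_bottle','wash_bottle','dish','back_stop']:
        r=viewer.spot_in(t,n); print(n,t,[(round(d['conf'],2),c2w(cm,d['xyz']).round(3)) for d in r[:2]])
E
```

```text
pics
{'time_s': 0.0, 'joint_positions': array([-0.09918827,  0.3336798 ,  0.03993525,  1.46551308, -0.01332287,
        1.34276281, -0.0585213 ]), 'dq': array([ 0.00029645, -0.00120782, -0.0011136 , -0.00118817, -0.00041914,
       -0.00114615, -0.00217036]), 'joint_torque': array([-8.80378741e-02, -6.49812913e+01,  1.23529360e+00, -3.91235232e+01,
       -1.93100766e-02,  5.66420015e-01,  2.60041369e-02]), 'tcp_pos': array([ 6.50106010e-01, -6.26846869e-05,  2.30942634e-01]), 'orientation': array([-0.49997153, -0.49997629,  0.50006895, -0.49998323]), 'force': array([-0.14717378,  0.34818197,  0.28743602]), 'torque': array([-0.01713834, -0.03061146,  0.05351804]), 'width': 0.08523642148376118}
[[-0.  1. -0.]
 [-0. -0. -1.]
 [-1. -0.  0.]]
scene {'fx': 380.80997934077544, 'fy': 380.80997934077544, 'cx': 274.25632661801, 'cy': 206.11309078617538, 'k1': -0.03791567397369626, 'eye': array([1.29784845, 0.52281982, 0.66599623]), 'attitude': array([0.22272187, 0.43067084, 0.78493659, 0.38573586])}
scene finger_bar [(0.46, array([0.628, 0.107, 0.073]))]
scene plate_mid [(0.61, array([ 0.529,
[... 1147 characters left out ...]
_stop [(0.76, array([0.66 , 0.097, 0.063])), (0.35, array([0.629, 0.108, 0.074]))]
wrist {'fx': 363.128766809397, 'fy': 363.128766809397, 'cx': 280.1359259860154, 'cy': 209.08735083654852, 'k1': -0.0789196867732008, 'eye': array([0.65004484, 0.07465382, 0.37261803]), 'attitude': array([-1.46748389e-01,  2.87201181e-04, -4.18945731e-04,  9.89173722e-01])}
wrist finger_bar []
wrist plate_mid [(0.19, array([0.662, 0.07 , 0.333]))]
wrist clip [(0.56, array([0.569, 0.087, 0.067]))]
wrist lens [(0.67, array([0.663, 0.068, 0.332]))]
wrist microscope [(0.9, array([0.662, 0.067, 0.334]))]
wrist dropper_bottle []
wrist wash_bottle []
wrist dish []
wrist back_stop [(0.64, array([0.662, 0.071, 0.334]))]
```

View pics/scene0.png

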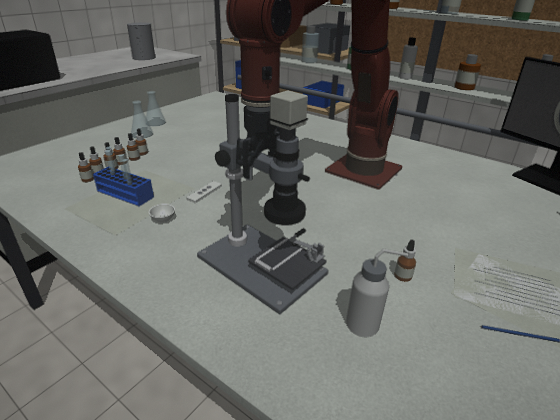

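View pics/side0.png

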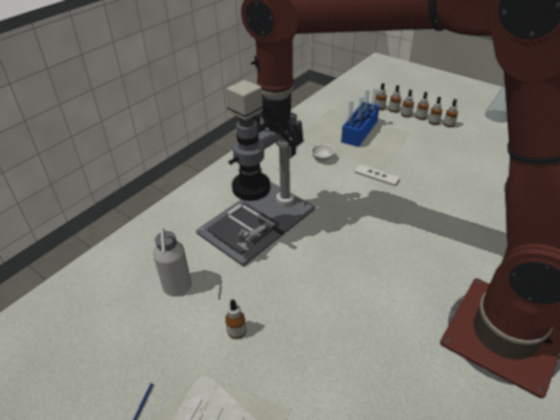

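View pics/wrist0.png

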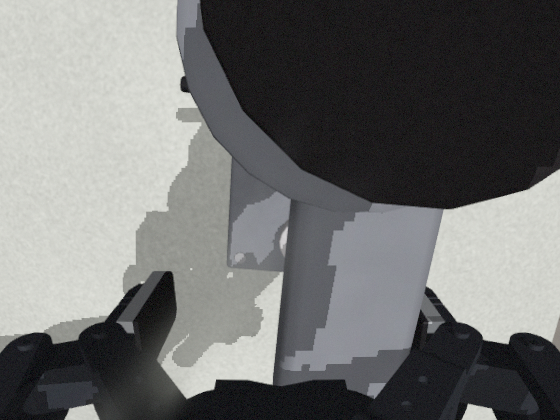

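Run:
```python
import cv2
a=cv2.imread('pics/scene0.png')[210:320,185:345]; cv2.imwrite('pics/sc_crop0.png',cv2.resize(a,None,fx=5,fy=5,interpolation=2))
a=cv2.imread('pics/side0.png')[130:270,180:340]; cv2.imwrite('pics/si_crop0.png',cv2.resize(a,None,fx=4.2,fy=4.2,interpolation=2))
```

```text
(no output)
```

View pics/sc_crop0.png

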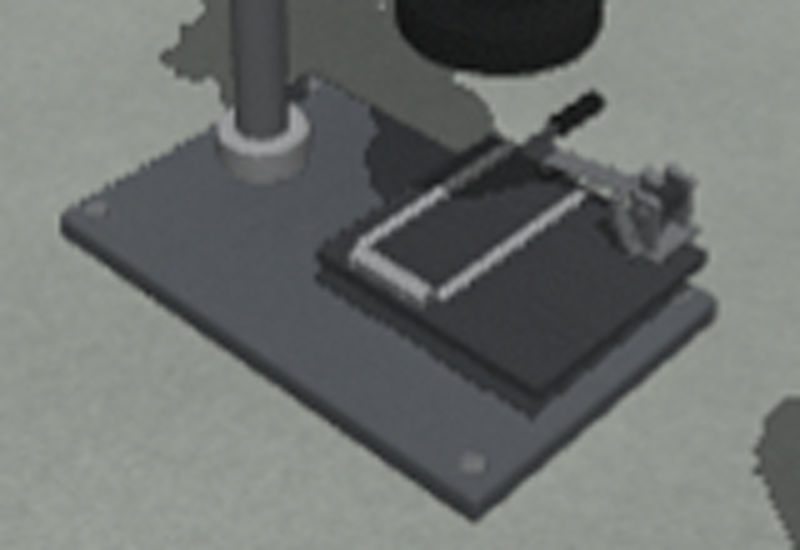

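View pics/si_crop0.png

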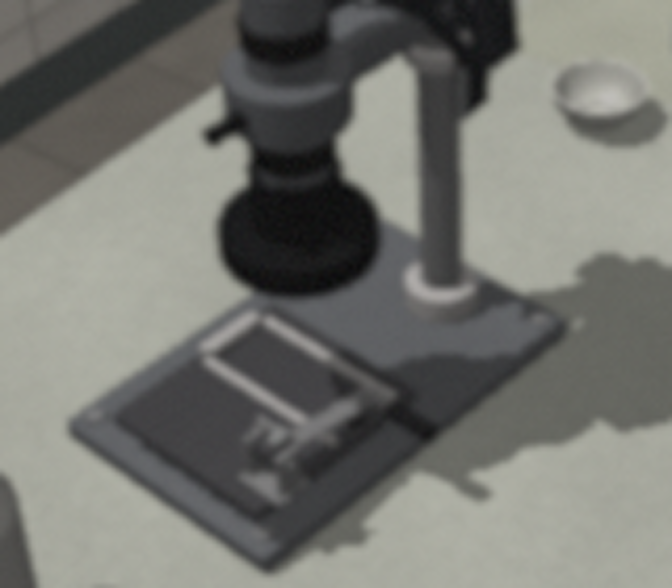

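```bash
cat > fit.py <<'E'
from h import *
from scipy.optimize import least_squares
import json
SC=[((82,100,50),(540,388)),((82,-46,50),(320,258)),((-52,100,50),(707,256)),((-52,-46,50),(490,138)),((130,-195,18),(62,218)),((130,105,18),(473,496)),((-60,105,18),(715,300))]
SI=[((82,100,50),(118,415)),((-60,105,18),(272,555)),((-60,-195,18),(565,322)),((130,105,18),(72,425))]
def load():
    obs=[]
    for n,L,k,o in(('scene',SC,5,(185,210)),('side',SI,4.2,(180,130))):
        cm=viewer.camera_model(n)
        for P,u in L: obs.append((n,cm,np.array(P)/1e3,(np.array(u)+.5)/k-.5+o))
    return obs
if __name__=='__main__':
    obs=load()
    def W(p,P):
        c,s=np.cos(p[2]),np.sin(p[2]); return np.array([p[0]+c*P[0]-s*P[1],p[1]+s*P[0]+c*P[1],P[2]])
    for sel in (['scene'],['side'],['scene','side']):
        f=lambda p:np.concatenate([(proj(cm,W(p,P))[0]-u) for n,cm,P,u in obs if n in sel])
        r=least_squares(f,[.66,.09,0.],loss='soft_l1'); print(sel,r.x.round(4)); print(f(r.x).reshape(-1,2).round(1).tolist())
E
python3 fit.py
```

```text
['scene'] [ 0.67    0.0889 -0.0883]
[[-0.3, 1.0], [-1.3, -1.6], [0.7, -0.5], [0.1, -0.9], [-1.3, -0.7], [0.4, 2.1], [1.4, -0.2]]
['side'] [ 0.6628  0.0871 -0.0699]
[[-0.4, 0.1], [0.2, 1.4], [1.9, -1.7], [-1.0, -0.7]]
['scene', 'side'] [ 0.6671  0.087  -0.0801]
[[0.2, -0.1], [-1.1, -2.3], [0.7, -1.6], [-0.1, -1.6], [-1.2, -1.1], [1.1, 0.9], [1.3, -1.3], [-1.6, -0.9], [-1.5, 0.6], [1.1, -1.9], [-2.0, -1.8]]
```

Run:
```python
from h import *
for n in['scene','side']:
    cm=viewer.camera_model(n)
    print(n,proj(cm,[[.65,0,.231],[.65,0,.4],[.65,0.075,.373],[.667,.087,.16],[.667,.087,.44],[.667,.087,.05]]).round(0).tolist())
im=cv2.imread('pics/scene0.png')
cv2.imwrite('pics/a1.png',cv2.resize(im[70:270,180:380],None,fx=3,fy=3,interpolation=2))
im=cv2.imread('pics/side0.png')
cv2.imwrite('pics/a2.png',cv2.resize(im[20:220,180:380],None,fx=3,fy=3,interpolation=2))
```

```text
scene [[261.0, 177.0], [260.0, 109.0], [287.0, 128.0], [284.0, 216.0], [289.0, 101.0], [283.0, 252.0]]
side [[277.0, 154.0], [275.0, 94.0], [255.0, 118.0], [252.0, 190.0], [244.0, 91.0], [254.0, 222.0]]
```

View pics/a1.png

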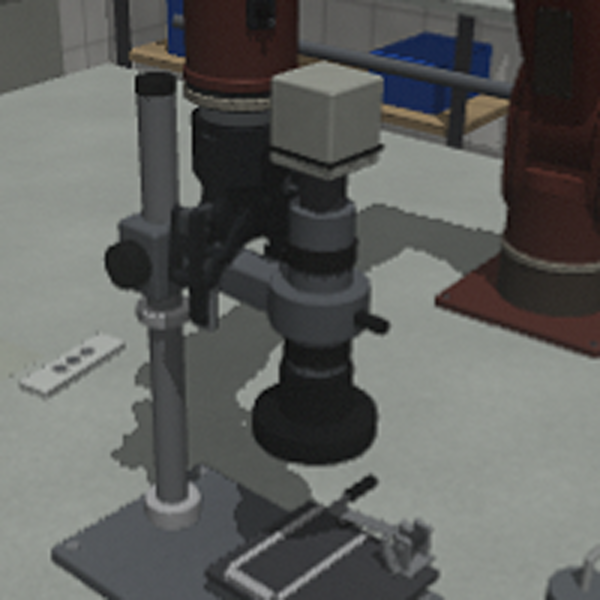

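View pics/a2.png

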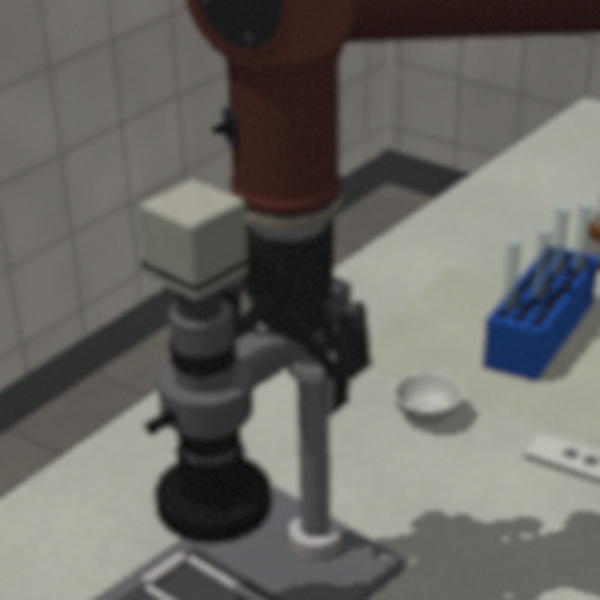

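arm_command([
  [-1,-10,0,0,0],
  [-1,-25,0,0,0],
  [-1,-40,0,0,0],
  [-1,-60,0,0,0],
  [-1,-80,0,0,0],
  [-1,-100,0,0,0],
  [-1,-120,0,0,0],
  [-1,-140,0,0,0],
  [-1,-160,0,0,0],
  [-1,-170,0,0,0],
])

```text
time_s: 2.5
tcp_pos: [0.6503, -0.0, 0.4048]
orientation: [0.501, 0.499, -0.499, 0.501]
force: [-1.3, -0.4, -1.3]
width: 0.0852
```

arm_command([
  [-1,0,-20,0,0],
  [-1,0,-50,0,0],
  [-1,0,-90,0,0],
  [-1,0,-130,0,0],
  [-1,0,-150,0,-0.15],
  [-1,0,-150,0,-0.3],
  [-1,0,-150,0,-0.45],
  [-1,0,-150,0,-0.6],
  [-1,0,-150,0,-0.75],
  [-1,0,-150,0,-0.9],
])

```text
time_s: 3.5
tcp_pos: [0.4998, -0.0001, 0.4019]
orientation: [0.231, 0.668, -0.231, 0.669]
force: [-1.7, 0.6, -0.4]
width: 0.0856
```

arm_command([
  [-1,0,0,0,-0.15],
  [-1,0,0,0,-0.3],
  [-1,0,0,0,-0.45],
  [-1,0,0,0,-0.6],
  [-1,0,0,0,-0.6],
])

```text
time_s: 4.0
tcp_pos: [0.4999, -0.0, 0.4018]
orientation: [0.024, 0.707, -0.024, 0.707]
force: [-1.5, 0.4, -2.2]
width: 0.0858
```

Run:
```python
from h import *
s=bot.state(); print(s['time_s'],s['tcp_pos'],R.from_quat(s['orientation']).as_matrix().round(3),s['joint_positions'])
for n in ['scene','side','wrist']:
    snap(n,n+'1.png'); cm=viewer.camera_model(n)
    if n=='wrist':print(cm)
    for t in ['finger_bar','plate_mid','clip_hinge','lens']:
        r=viewer.spot_in(t,n); print(n,t,[(round(d['conf'],2),c2w(cm,d['xyz']).round(4)) for d in r[:2]])
```

```text
4.0 [ 4.99878150e-01 -3.61731374e-05  4.01831921e-01] [[ 0.     0.068  0.998]
 [ 0.     0.998 -0.068]
 [-1.     0.     0.   ]] [-1.20764107e-01 -1.05138162e-02  3.14945851e-02  1.52002864e+00
  3.10314217e-04  1.63163651e+00  1.41321835e+00]
scene finger_bar [(0.75, array([0.6303, 0.1042, 0.0707]))]
scene plate_mid [(0.53, array([ 0.53  , -0.3472,  0.008 ]))]
scene clip_hinge [(0.64, array([0.6911, 0.0824, 0.0907]))]
scene lens [(0.69, array([0.6885, 0.0988, 0.298 ]))]
side finger_bar [(0.67, array([0.628 , 0.1086, 0.0705]))]
side plate_mid [(0.64, array([ 0.5176, -0.3467,  0.0123])), (0.47, array([0.6838, 0.3558, 0.1062]))]
side clip_hinge [(0.78, array([0.6625, 0.0874, 0.1722]))]
side lens [(0.83, array([0.6482, 0.1012, 0.2993]))]
{'fx': 363.128766809397, 'fy': 363.128766809397, 'cx': 280.1359259860154, 'cy': 209.08735083654852, 'k1': -0.0789196867732008, 'eye': array([0.42637839, 0.00602788, 0.5426606 ]), 'attitude': array([-0.10732896, -0.09957394,  0.67378772,  0.72427594])}
wrist finger_bar [(0.58, array([0.6282, 0.1113, 0.0702]))]
wrist plate_mid [(0.61, array([ 0.5182, -0.3509,  0.0113]))]
wrist clip_hinge [(0.68, array([0.6455, 0.0341, 0.051 ]))]
wrist lens [(0.9, array([0.6425, 0.0572, 0.2791]))]
```

View pics/wrist1.png

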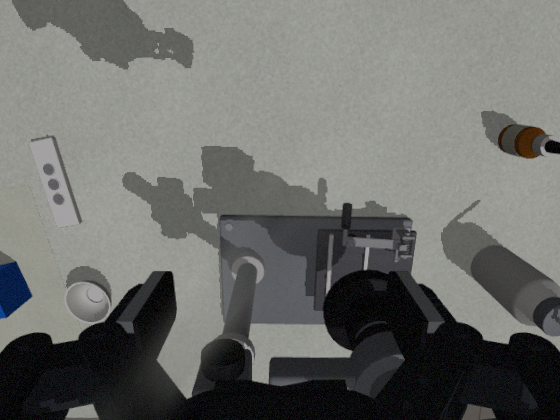

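Run:
```python
import cv2
a=cv2.imread('pics/side1.png')[120:270,180:340]; cv2.imwrite('pics/si1c.png',cv2.resize(a,None,fx=4.8,fy=4,interpolation=2)[:600])
```

```text
(no output)
```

View pics/si1c.png

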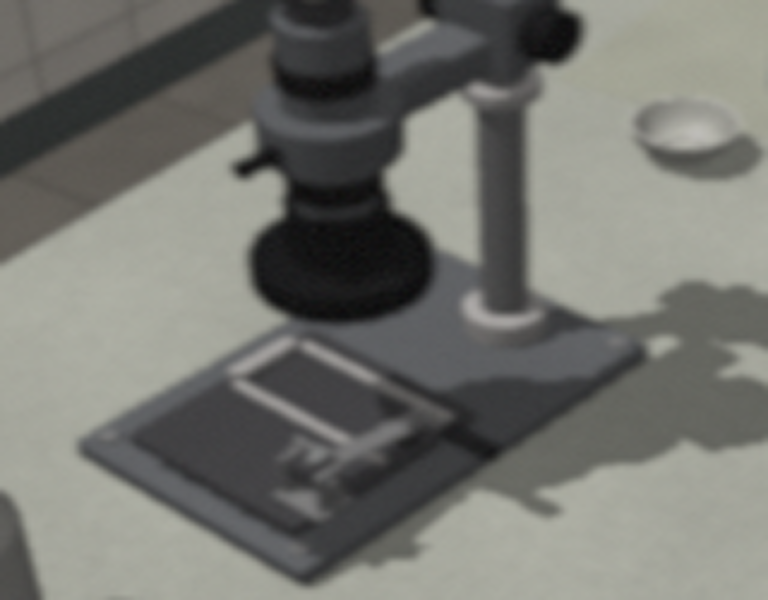

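Run:
```python
import cv2
a=cv2.imread('pics/wrist1.png'); cv2.imwrite('pics/w1a.png',cv2.resize(a[195:345,210:425],None,fx=3.7,fy=3.7,interpolation=2))
cv2.imwrite('pics/w1b.png',cv2.resize(a[125:245,20:100],None,fx=5,fy=5,interpolation=2))
```

```text
(no output)
```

View pics/w1a.png

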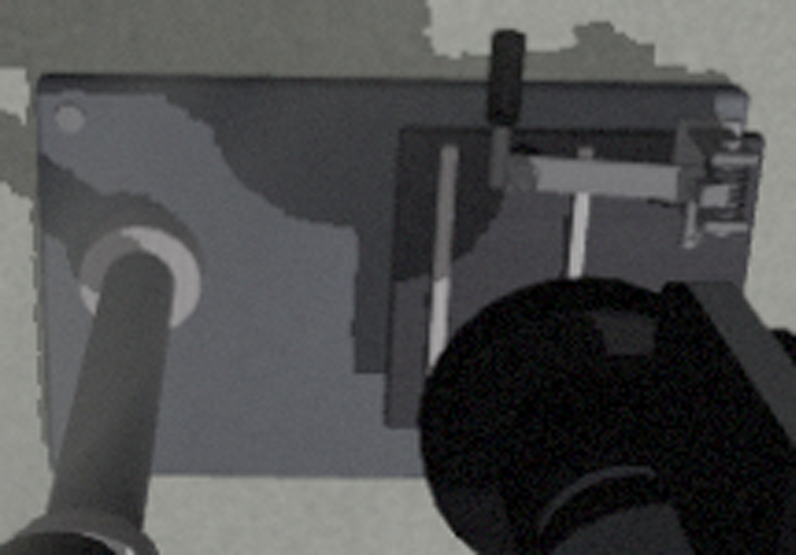

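View pics/w1b.png

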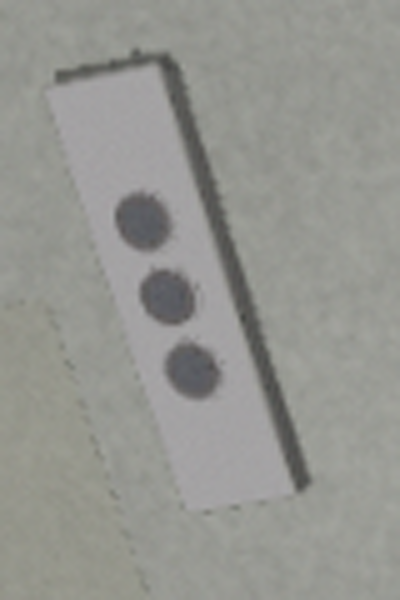

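```bash
cat > fit2.py <<'E'
from fit import *
WR=[((-52,-46,50),(402,127)),((-52,100,50),(763,135)),((82,-46,50),(388,428)),((-60,-195,18),(38,78)),((130,-195,18),(52,475)),((-48,-24,55),(457,148)),((-98,-9.3,65.3),(508,34)),((-62,-9.3,65.3),(504,118))]
cmw={'fx': 363.128766809397, 'fy': 363.128766809397, 'cx': 280.1359259860154, 'cy': 209.08735083654852, 'k1': -0.0789196867732008, 'eye': np.array([0.42637839, 0.00602788, 0.5426606 ]), 'attitude': np.array([-0.10732896, -0.09957394,  0.67378772,  0.72427594])}
obs=load()
for P,u in WR: obs.append(('wrist',cmw,np.array(P)/1e3,(np.array(u)+.5)/3.7-.5+(210,195)))
def W(p,P):
    c,s=np.cos(p[2]),np.sin(p[2]); return np.array([p[0]+c*P[0]-s*P[1],p[1]+s*P[0]+c*P[1],P[2]])
for sel in (['wrist'],['scene','side','wrist']):
    f=lambda p:np.concatenate([(proj(cm,W(p,P))[0]-u) for n,cm,P,u in obs if n in sel])
    r=least_squares(f,[.66,.09,0.],loss='soft_l1'); print(sel,r.x.round(4)); print(f(r.x).reshape(-1,2).round(1).tolist())
PL=[((-70,-20),(48,88)),((-70,20),(163,65)),((70,20),(300,492)),((70,-20),(187,510))]
PL=[((-70,-20),(48,88)),((-70,20),(163,65)),((70,20),(300,492)),((70,-20),(187,510))]
g=lambda p:np.concatenate([proj(cmw,W(p,np.array([*P,12])/1e3))[0]-((np.array(u)+.5)/5-.5+(20,125)) for P,u in PL])
r=least_squares(g,[.52,-.34,0]); print('plate',r.x.round(4),r.fun.round(1))
E
python3 fit2.py
```

```text
['wrist'] [ 0.6659  0.0889 -0.0866]
[[-0.1, 0.8], [1.8, -0.2], [-0.4, 0.1], [-1.5, 0.5], [-0.8, 0.3], [0.5, -0.9], [0.6, -1.5], [-0.1, 0.6]]
['scene', 'side', 'wrist'] [ 0.6663  0.0885 -0.0878]
[[0.5, 0.0], [-0.4, -2.4], [1.3, -1.3], [0.8, -1.6], [-0.4, -1.4], [1.3, 1.0], [2.0, -1.0], [-1.7, -0.7], [-2.0, 1.1], [1.4, -1.2], [-2.1, -1.6], [-0.3, 1.0], [1.5, 0.1], [-0.7, 0.3], [-1.7, 0.6], [-1.1, 0.4], [0.3, -0.6], [0.4, -1.2], [-0.3, 0.8]]
plate [ 0.5206 -0.3506  0.085 ] [-0.5 -0.9  0.1 -1.1  0.2  1.2  0.2  1.2]
```

View pics/side1.png

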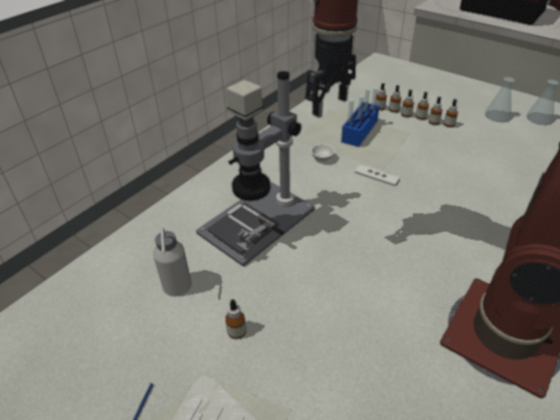

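View pics/scene1.png

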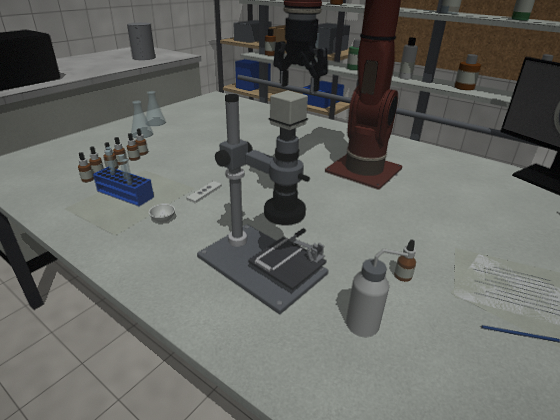

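Run:
```python
from h import *
cm=viewer.camera_model('side')
for z in (.5,.55,.6,.62,.64,.66,.68,.7): print(z,proj(cm,[[.65,0,z],[.59,0,z],[.71,0,z],[.65,.07,z]]).round(0).tolist())
im=cv2.imread('pics/side0.png')
cv2.imwrite('pics/a3.png',cv2.resize(im[0:160,180:380],None,fx=3.7,fy=3.7,interpolation=2))
```

```text
0.5 [[274.0, 54.0], [296.0, 60.0], [253.0, 47.0], [254.0, 64.0]]
0.55 [[273.0, 31.0], [296.0, 37.0], [252.0, 26.0], [253.0, 41.0]]
0.6 [[273.0, 7.0], [296.0, 13.0], [251.0, 2.0], [251.0, 17.0]]
0.62 [[273.0, -2.0], [296.0, 3.0], [250.0, -7.0], [251.0, 7.0]]
0.64 [[272.0, -13.0], [297.0, -8.0], [250.0, -17.0], [250.0, -4.0]]
0.66 [[272.0, -23.0], [297.0, -18.0], [249.0, -27.0], [249.0, -15.0]]
0.68 [[272.0, -34.0], [297.0, -29.0], [248.0, -38.0], [249.0, -26.0]]
0.7 [[271.0, -44.0], [297.0, -40.0], [248.0, -48.0], [248.0, -37.0]]
```

View pics/a3.png

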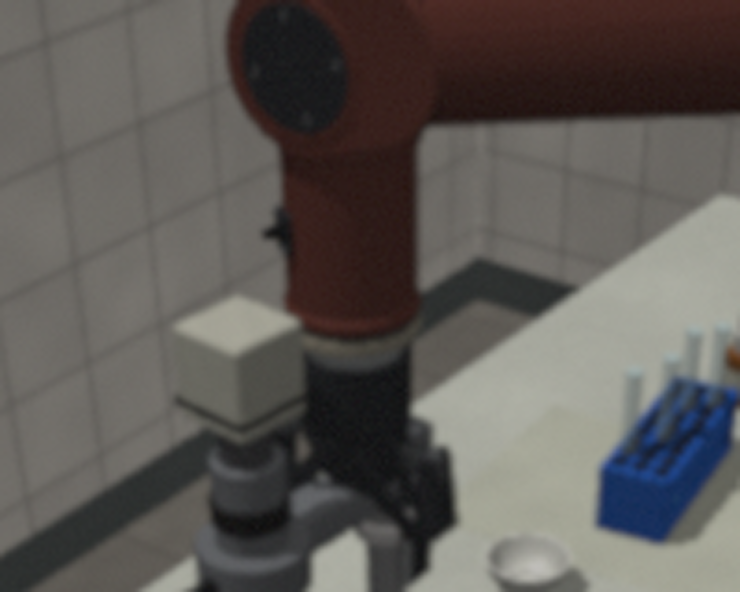

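arm_command([
  [-1,0,20,10,0.019],
  [-1,0,45,25,0.019],
  [-1,0,70,45,0.019],
  [-1,30,92,60,0.019],
  [-1,70,92,63.6,0.019],
  [-1,110,92,63.6,0.019],
  [-1,150,92,63.6,0.019],
  [-1,190,92,63.6,0.019],
  [-1,220,92,63.6,0.019],
  [-1,230,92,63.6,0.019],
])

```text
time_s: 5.75
tcp_pos: [0.5681, 0.0868, 0.1679]
orientation: [0.031, 0.708, -0.032, 0.705]
force: [-2.0, -0.0, -1.7]
width: 0.0857
```

```bash
cat > look.py <<'E'
from h import *
import sys
tag=sys.argv[1]; cams=sys.argv[2].split(',')
s=bot.state(); print(s['time_s'],s['tcp_pos'].round(4),R.from_quat(s['orientation']).as_matrix()[:,1].round(3),s['force'].round(1),s['width'])
for n in cams:
    cm=viewer.camera_model(n); im=snap(n,n+tag+'.png')
    for t in sys.argv[3].split(',') if len(sys.argv)>3 else []:
        r=viewer.spot_in(t,n); print(n,t,[(round(d['conf'],2),c2w(cm,d['xyz']).round(4)) for d in r[:2]])
    if n=='wrist': print(cm['eye'].tolist(),cm['attitude'].tolist())
E
python3 look.py 2 scene,side,wrist finger_bar
```

```text
5.75 [0.5681 0.0868 0.1679] [ 0.09   0.996 -0.002] [-2.  -0.  -1.7] 0.0856606279614522
scene finger_bar [(0.51, array([0.6265, 0.104 , 0.0711]))]
side finger_bar [(0.49, array([0.6286, 0.1104, 0.0712]))]
wrist finger_bar [(0.77, array([0.6248, 0.1028, 0.0734]))]
[0.49707124064243946, 0.09479896350612121, 0.31420487407341513] [-0.1087740982185362, -0.0994841574278893, 0.6669140297349326, 0.7304086355734855]
```

View pics/wrist2.png

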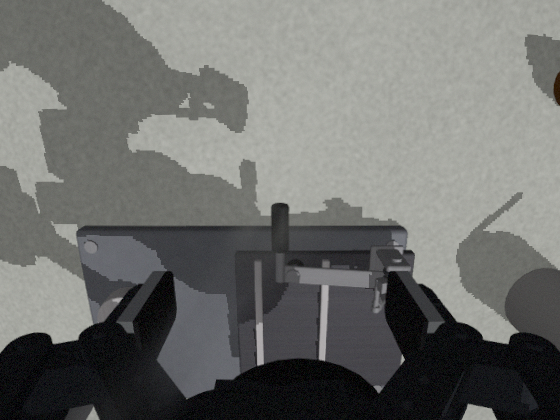

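View pics/side2.png

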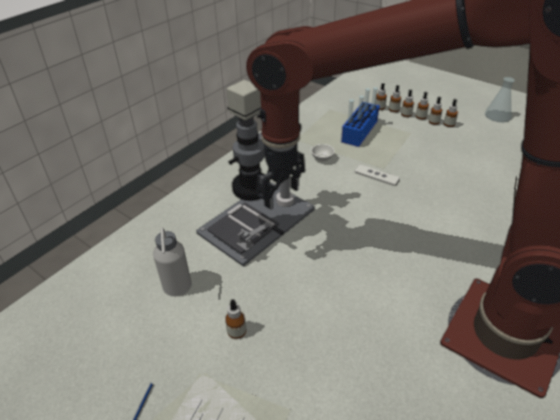

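View pics/scene2.png

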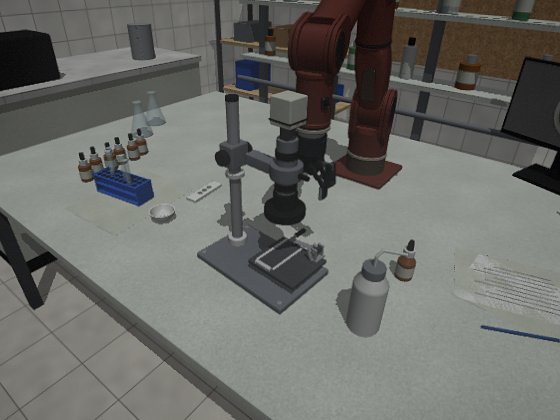

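Run:
```python
from h import *
from scipy.optimize import least_squares
cm=viewer.camera_model('wrist')
def W(p,P):
    P=np.array(P)/1e3;c,s=np.cos(p[2]),np.sin(p[2]); return np.array([p[0]+c*P[0]-s*P[1],p[1]+s*P[0]+c*P[1],P[2]])
L=[((-52,-46,50),(236,251)),((-60,-195,18),(79,228)),((-60,105,18),(406,228)),((-98,-9.3,65.3),(280,206)),((-62,-9.3,65.3),(281,251)),((-48,-24,55),(262,262))]
f=lambda p:np.concatenate([proj(cm,W(p,P))[0]-u for P,u in L])
r=least_squares(f,[.666,.0885,-.087],loss='soft_l1');print(r.x.round(4),f(r.x).reshape(-1,2).round(1).tolist())
g=lambda p:np.concatenate([proj(cm,W([p[0],p[1],-.087],P))[0]-u for P,u in L[3:5]])
r=least_squares(g,[.666,.0885]);print(r.x.round(4),r.fun)
a=cv2.imread('pics/wrist2.png'); cv2.imwrite('pics/w2.png',cv2.resize(a[195:345,210:425],None,fx=3.7,fy=3.7,interpolation=2))
```

```text
[ 0.6677  0.0891 -0.0949] [[-1.4, 2.9], [-6.1, 1.2], [4.7, 2.9], [1.2, -2.2], [-0.1, -0.7], [0.0, -0.6]]
[0.6688 0.0892] [ 0.40580837 -0.64144962 -0.42264848  0.69669604]
```

View pics/w2.png

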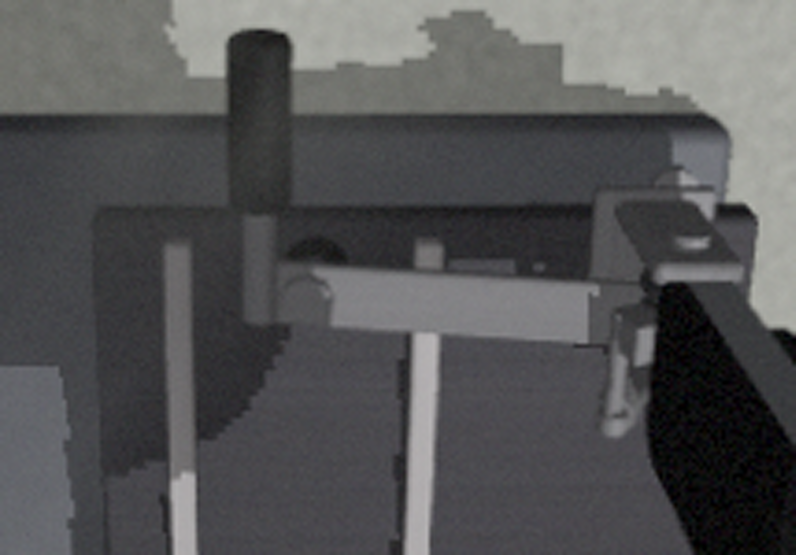

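Run:
```python
from h import *
from scipy.optimize import least_squares
cm=viewer.camera_model('wrist')
def W(p,P):
    P=np.array(P)/1e3;c,s=np.cos(p[2]),np.sin(p[2]); return np.array([p[0]+c*P[0]-s*P[1],p[1]+s*P[0]+c*P[1],P[2]])
L=[((-52,-46,50),(97,210)),((-52,100,50),(757,212)),((-98,-9.3,65.3),(260,36)),((-62,-9.3,65.3),(259,205)),((-48,-24,55),(190,243)),((-48,24,55),(415,240))]
L=[(P,(np.array(u)+.5)/3.7-.5+(210,195)) for P,u in L]
f=lambda p:np.concatenate([proj(cm,W(p,P))[0]-u for P,u in L])
r=least_squares(f,[.666,.0885,-.087],loss='soft_l1');print(r.x.round(4),f(r.x).reshape(-1,2).round(1).tolist())
f3=lambda p:np.concatenate([proj(cm,W(p,P)+[0,0,p[3]])[0]-u for P,u in L])
r=least_squares(f3,[.666,.0885,-.087,0]);print(r.x.round(4),r.fun.reshape(-1,2).round(1).tolist())
```

```text
[ 0.6666  0.0886 -0.0892] [[-2.4, 1.7], [1.9, 0.4], [-0.3, -1.8], [0.0, -0.9], [-0.0, 0.1], [0.4, 0.7]]
[ 0.6692  0.0888 -0.0886 -0.006 ] [[-1.0, 1.6], [-0.6, 0.2], [0.1, -0.8], [0.5, -1.0], [0.8, -0.2], [-0.0, 0.4]]
```

arm_command([
  [-1,15,1,1,0],
  [-1,35,1,1,0],
  [-1,55,1,1,0],
  [-1,75,1,1,0],
  [-1,90,1,1,0],
  [-1,105,1,1,0],
  [-1,113,1,1,0],
  [-1,119,1,1,0],
  [-1,119,1,1,0],
])

```text
time_s: 6.95
tcp_pos: [0.5708, 0.0881, 0.0518]
orientation: [0.032, 0.707, -0.032, 0.706]
force: [-2.3, 0.4, -0.7]
width: 0.0849
```

```bash
python3 look.py 3 scene,side,wrist;python3 - <<'E'
import cv2
a=cv2.imread('pics/side3.png'); cv2.imwrite('pics/s3.png',cv2.resize(a[60:270,180:340],None,fx=2.8,fy=2.8,interpolation=2))
a=cv2.imread('pics/scene3.png'); cv2.imwrite('pics/sc3.png',cv2.resize(a[80:290,200:360],None,fx=2.8,fy=2.8,interpolation=2))
E
```

```text
6.95 [0.5708 0.0881 0.0518] [ 0.09   0.996 -0.   ] [-2.3  0.4 -0.7] 0.08490432881181856
[0.4978102327821554, 0.09562756499056066, 0.19412042160570064] [-0.1084611007773951, -0.09893903952167897, 0.6670112366918038, 0.7304404604097131]
```

View pics/s3.png

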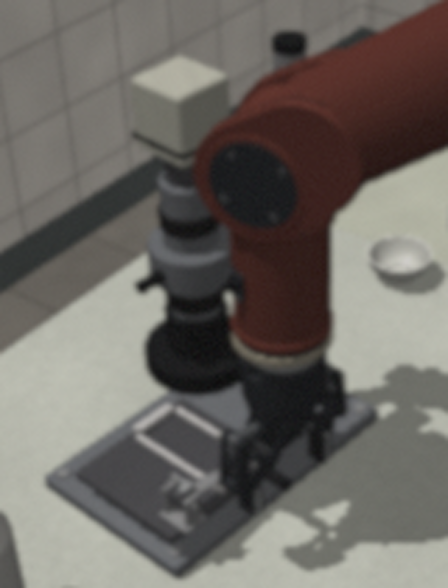

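View pics/sc3.png

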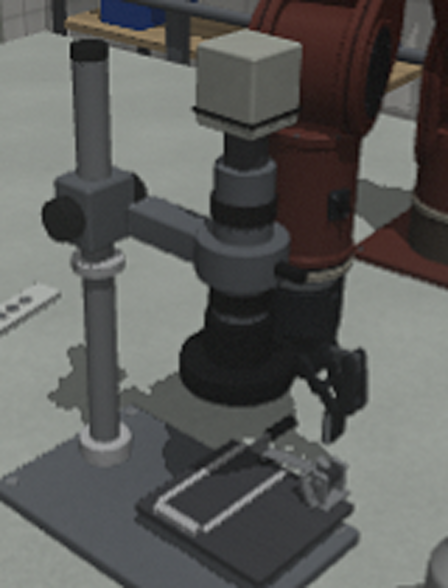

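View pics/wrist3.png

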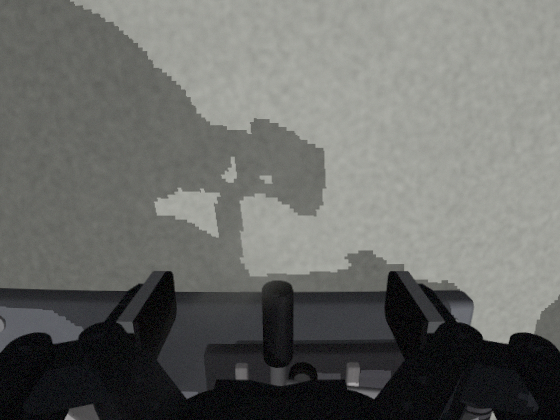

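arm_command([
  [-1,3,0,0,0],
  [0,5,0,0,0],
  [1,5,0,0,0],
  [1,5,0,0,0],
  [1,5,0,0,0],
  [1,5,0,0,0],
  [1,5,0,0,0],
  [1,5,0,0,0],
], squeeze=50)

```text
time_s: 7.9
tcp_pos: [0.571, 0.0873, 0.0474]
orientation: [0.032, 0.706, -0.032, 0.706]
force: [-3.2, -3.2, 2.0]
width: 0.011
```

Run:
```python
import numpy as np
f=lambda t:np.array([-85.02*np.cos(t+.0235),85.02*np.sin(t+.0235)])
def seg(ts,t0):
    print(t0,[[1,round(-(f(t)-f(t0))[1],1),round((f(t)-f(t0))[0],1),0,0] for t in ts])
seg(np.arange(-.07,.66,.08),-.15); seg(np.linspace(.74,1.5,10),.65);seg(np.linspace(1.58,2.3,10),1.5)
```

```text
-0.15 [[1, np.float64(-6.8), np.float64(-0.6), 0, 0], [1, np.float64(-13.6), np.float64(-0.6), 0, 0], [1, np.float64(-20.4), np.float64(-0.1), 0, 0], [1, np.float64(-27.1), np.float64(0.9), 0, 0], [1, np.float64(-33.7), np.float64(2.5), 0, 0], [1, np.float64(-40.2), np.float64(4.6), 0, 0], [1, np.float64(-46.4), np.float64(7.2), 0, 0], [1, np.float64(-52.5), np.float64(10.3), 0, 0], [1, np.float64(-58.3), np.float64(13.9), 0, 0], [1, np.float64(-63.8), np.float64(17.9), 0, 0]]
0.65 [[1, np.float64(-5.8), np.float64(5.0), 0, 0], [1, np.float64(-10.7), np.float64(10.2), 0, 0], [1, np.float64(-15.2), np.float64(15.8), 0, 0], [1, np.float64(-19.3), np.float64(21.7), 0, 0], [1, np.float64(-22.8), np.float64(28.0), 0, 0], [1, np.float64(-25.8), np.float64(34.5), 0, 0], [1, np.float64(-28.2), np.float64(41.3), 0, 0], [1, np.float64(-30.0), np.float64(48.2), 0, 0], [1, np.float64(-31.3), np.float64(55.3), 0, 0], [1, np.float64(-31.9), np.float64(62.4), 0, 0]]
1.5 [[1, np.float64(-0.0), np.float64(6.8), 0, 0], [1, np.float64(0.4), np.float64(13.6), 0, 0], [1, np.float64(1.5), np.float64(20.3), 0, 0], [1, np.float64(3.0), np.float64(26.9), 0, 0], [1, np.float64(5.1), np.float64(33.4), 0, 0], [1, np.float64(7.7), np.float64(39.7), 0, 0], [1, np.float64(10.8), np.float64(45.7), 0, 0], [1, np.float64(14.4), np.float64(51.5), 0, 0], [1, np.float64(18.4), np.float64(57.0), 0, 0], [1, np.float64(22.9), np.float64(62.1), 0, 0]]
```

arm_command([
  [1,-7,-0.5,0,0],
  [1,-13.5,-0.5,0,0],
  [1,-20.5,0,0,0],
  [1,-27,1,0,0],
  [1,-33.5,2.5,0,0],
  [1,-40,4.5,0,0],
  [1,-46.5,7,0,0],
  [1,-52.5,10.5,0,0],
  [1,-58.5,14,0,0],
  [1,-64,18,0,0],
])

```text
time_s: 8.9
tcp_pos: [0.5723, 0.1025, 0.112]
orientation: [0.031, 0.707, -0.034, 0.706]
force: [-3.7, -13.0, -0.5]
width: 0.0106
```

arm_command([
  [1,-6,3,0,0],
  [1,-11,8,0,0],
  [1,-15,13.5,0,0],
  [1,-19.5,19.5,0,0],
  [1,-23,26,0,0],
])

```text
time_s: 9.4
tcp_pos: [0.5747, 0.1267, 0.1368]
orientation: [0.031, 0.707, -0.035, 0.706]
force: [-14.7, -20.5, 21.7]
width: 0.0103
```

```bash
python3 look.py 4 scene,wrist;python3 - <<'E'
import cv2
a=cv2.imread('pics/scene4.png'); cv2.imwrite('pics/sc4.png',cv2.resize(a[80:290,200:360],None,fx=2.8,fy=2.8,interpolation=2))
E
```

```text
9.4 [0.5747 0.1267 0.1368] [ 0.094  0.996 -0.006] [-14.7 -20.5  21.7] 0.010347132091529185
[0.501435958122682, 0.1365351436097011, 0.2790202270531664] [-0.11011438994096905, -0.09654173085687194, 0.6661501916685739, 0.731299143627975]
```

View pics/sc4.png

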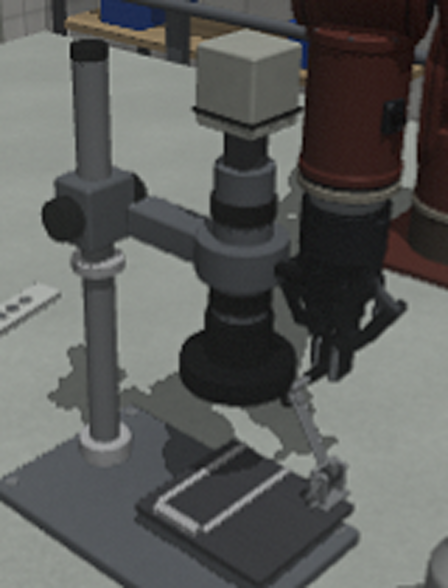

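View pics/wrist4.png

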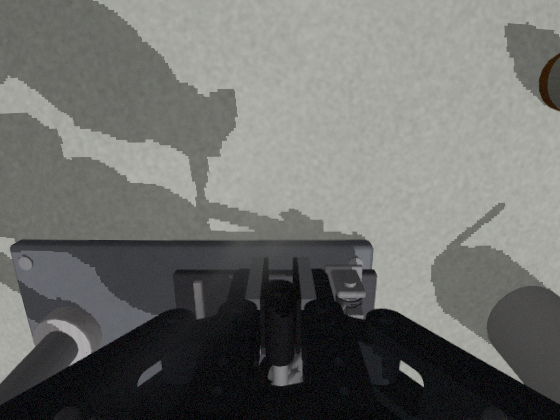

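Run:
```python
from h import *
cm=viewer.camera_model('wrist'); s=bot.state(); M=R.from_quat(s['orientation']).as_matrix()
for d in (0,-10,-19,-30,-40):
  print(d,proj(cm,[s['tcp_pos']+M@np.array([d,0,z])/1e3 for z in (-11,0,11)]).round(0).tolist())
a=cv2.imread('pics/wrist4.png'); cv2.imwrite('pics/w4.png',cv2.resize(a[240:420,190:370],None,fx=3.3,fy=3.3,interpolation=2)*2)
print(s['torque'])
```

```text
0 [[279.0, 254.0], [279.0, 278.0], [279.0, 300.0]]
-10 [[278.0, 265.0], [278.0, 289.0], [279.0, 313.0]]
-19 [[278.0, 275.0], [278.0, 301.0], [278.0, 325.0]]
-30 [[278.0, 290.0], [278.0, 317.0], [278.0, 343.0]]
-40 [[278.0, 306.0], [278.0, 335.0], [278.0, 362.0]]
[-4.10845164  2.97368293 -0.16950028]
```

View pics/w4.png

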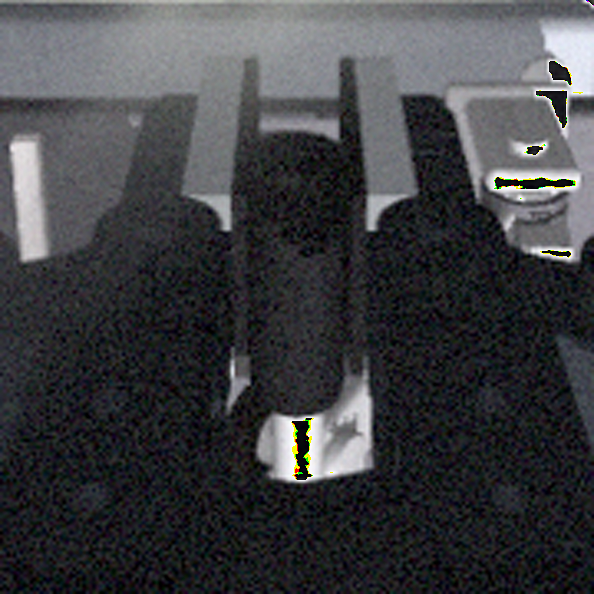

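Run:
```python
import numpy as np
f=lambda t:np.array([-85.02*np.cos(t+.0235),85.02*np.sin(t+.0235)])
t0=.99
print([[1,float(round(-(f(t)-f(t0))[1]-2.4,1)),float(round((f(t)-f(t0))[0]-4.4,1)),0,0] for t in np.linspace(1.03,1.6,9)])
t0=1.6
print([[1,float(round(-(f(t)-f(t0))[1],1)),float(round((f(t)-f(t0))[0],1)),0,0] for t in np.linspace(1.67,2.3,10)])
```

```text
[[1, -4.1, -1.5, 0, 0], [1, -6.9, 3.9, 0, 0], [1, -9.4, 9.4, 0, 0], [1, -11.4, 15.2, 0, 0], [1, -13.0, 21.0, 0, 0], [1, -14.2, 26.9, 0, 0], [1, -14.9, 32.9, 0, 0], [1, -15.2, 39.0, 0, 0], [1, -15.1, 45.0, 0, 0]]
[[1, 0.5, 5.9, 0, 0], [1, 1.5, 11.8, 0, 0], [1, 2.8, 17.6, 0, 0], [1, 4.5, 23.3, 0, 0], [1, 6.7, 28.8, 0, 0], [1, 9.2, 34.2, 0, 0], [1, 12.1, 39.4, 0, 0], [1, 15.3, 44.4, 0, 0], [1, 18.9, 49.2, 0, 0], [1, 22.9, 53.6, 0, 0]]
```

arm_command([
  [1,-3,-2.5,-1,0],
  [1,-4,-1.5,-2,0],
  [1,-7,4,-2,0],
  [1,-9.5,9.5,-2,0],
  [1,-11.5,15,-2,0],
])

```text
time_s: 10.0
tcp_pos: [0.5762, 0.1465, 0.1476]
orientation: [0.032, 0.705, -0.032, 0.708]
force: [5.5, -5.5, -2.2]
width: 0.0105
```

arm_command([
  [1,-1.5,6,0.5,0],
  [1,-2.5,11.5,0.5,0],
  [1,-3.5,17.5,0.5,0],
  [1,-4,24,0.5,0],
  [1,-3.5,30,0.5,0],
])

```text
time_s: 10.5
tcp_pos: [0.5779, 0.1781, 0.1505]
orientation: [0.032, 0.706, -0.031, 0.707]
force: [0.1, 1.1, 1.2]
width: 0.0104
```

arm_command([
  [1,0.5,6,0,0],
  [1,1.5,12,0,0],
  [1,3,17.5,0,0],
  [1,4.5,23.5,0,0],
  [1,6.5,29,0,0],
  [1,9,34,0,0],
  [1,12,39.5,0,0],
  [1,15.5,44.5,0,0],
  [1,18,48,0,0],
  [1,18,48,0,0],
])

```text
time_s: 11.5
tcp_pos: [0.5819, 0.2256, 0.1307]
orientation: [0.032, 0.706, -0.031, 0.706]
force: [5.3, 0.4, 1.5]
width: 0.0099
```

arm_command([
  [-1,0,0,0,0],
  [-1,0,0,0,0],
  [-1,0,0,0,0],
  [-1,0,0,0,0],
  [-1,-20,0,0,0],
  [-1,-50,0,0,0],
  [-1,-80,0,-5,0],
  [-1,-110,0,-20,0],
  [-1,-120,0,-30,0],
])

```text
time_s: 12.4
tcp_pos: [0.5521, 0.2282, 0.2546]
orientation: [0.032, 0.705, -0.031, 0.708]
force: [-1.2, 0.9, -2.0]
width: 0.0856
```

```bash
python3 look.py 5 scene,wrist finger_bar,plate_mid;python3 - <<'E'
import cv2
a=cv2.imread('pics/scene5.png'); cv2.imwrite('pics/sc5.png',cv2.resize(a[80:290,200:360],None,fx=2.8,fy=2.8,interpolation=2))
E
```

```text
12.4 [0.5521 0.2282 0.2546] [0.09  0.996 0.002] [-1.2  0.9 -2. ] 0.08563231377936417
scene finger_bar [(0.54, array([0.6892, 0.0823, 0.1275])), (0.52, array([0.6328, 0.2144, 0.1362]))]
scene plate_mid [(0.68, array([ 0.5297, -0.3466,  0.0064]))]
wrist finger_bar [(0.67, array([0.6322, 0.2121, 0.1393])), (0.52, array([0.641 , 0.0999, 0.1791]))]
wrist plate_mid []
[0.47792886681363617, 0.2349891457375281, 0.3925332110727309] [-0.10829867111130537, -0.09889506444655558, 0.667300454505502, 0.7302063184336243]
```

View pics/sc5.png

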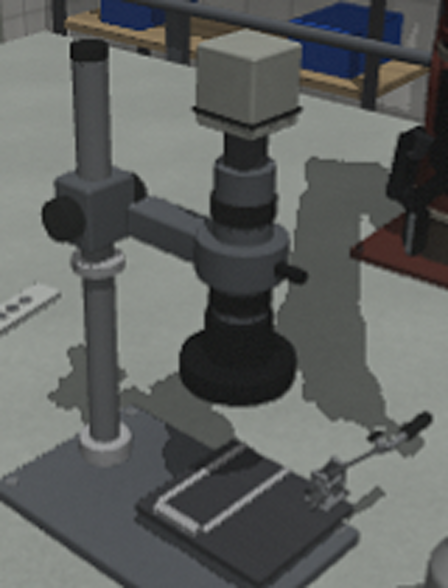

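View pics/wrist5.png

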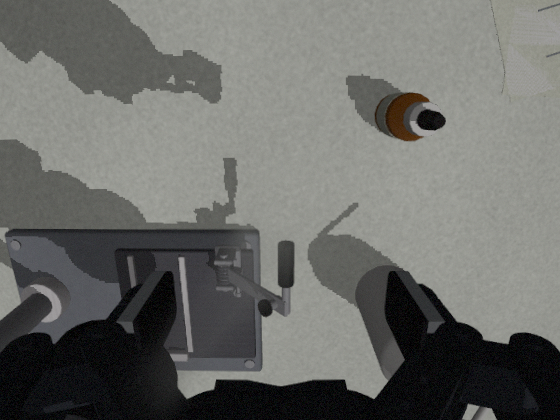

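Run:
```python
import cv2
a=cv2.imread('pics/wrist5.png'); cv2.imwrite('pics/w5.png',cv2.resize(a[220:380,100:310],None,fx=3.7,fy=3.7,interpolation=2))
```

```text
(no output)
```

View pics/w5.png

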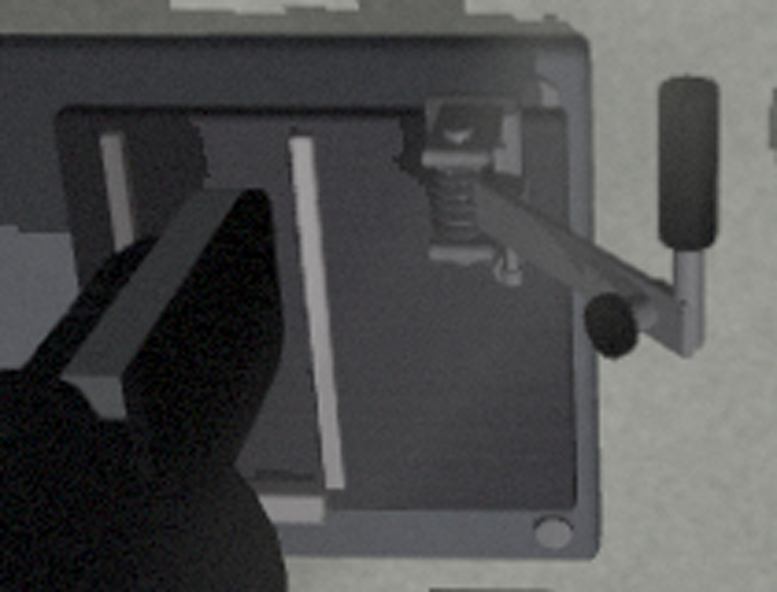

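Run:
```python
from h import *
from scipy.optimize import least_squares
cm=viewer.camera_model('wrist')
def W(p,P):
    P=np.array(P)/1e3;c,s=np.cos(p[2]),np.sin(p[2]); return np.array([p[0]+c*P[0]-s*P[1],p[1]+s*P[0]+c*P[1],P[2]])
L=[((-52,-46,50),(58,110)),((-52,100,50),(567,110)),((82,100,50),(575,510)),((-48,24,55),(290,137)),((70,24,55),(323,488)),((-48,-24,55),(122,137)),((-60,105,18),(590,38)),((130,105,18),(599,556))]
L=[(P,(np.array(u)+.5)/3.7-.5+(100,220)) for P,u in L]
f=lambda p:np.concatenate([proj(cm,W(p,P))[0]-u for P,u in L])
r=least_squares(f,[.666,.0885,-.087],loss='soft_l1');print(r.x.round(4),f(r.x).reshape(-1,2).round(1).tolist())
f3=lambda p:np.concatenate([proj(cm,W(p,P)+[0,0,p[3]])[0]-u for P,u in L])
r=least_squares(f3,[.666,.0885,-.087,0]);print(r.x.round(4),r.fun.reshape(-1,2).round(1).tolist())
```

```text
[ 0.6636  0.0888 -0.0896] [[-3.1, -0.4], [-0.0, 0.3], [0.9, 0.7], [-0.3, -1.6], [0.6, 0.2], [-1.1, -2.0], [0.3, 1.4], [0.9, 2.3]]
[ 0.6665  0.0875 -0.0875 -0.0056] [[-1.4, 0.3], [-0.7, 0.7], [0.5, -0.5], [0.3, -1.2], [1.2, -0.9], [0.2, -1.4], [-0.4, 2.1], [0.5, 1.0]]
```

arm_command([
  [-1,0,-10,-25,0],
  [-1,0,-40,-50,0],
  [-1,0,-85,-60,0],
  [-1,0,-130,-60,0],
  [-1,0,-175,-60,0],
  [-1,0,-220,-60,0],
  [-1,0,-265,-60,0],
  [-1,0,-310,-60,-0.06],
  [-1,0,-355,-60,-0.12],
  [-1,0,-400,-60,-0.175],
])

```text
time_s: 13.7
tcp_pos: [0.4555, -0.1676, 0.2502]
orientation: [-0.031, 0.707, 0.031, 0.706]
force: [-0.7, -0.4, -1.4]
width: 0.0851
```

arm_command([
  [-1,10,-45,-5,0],
  [-1,20,-90,-10,0],
  [-1,40,-135,-14,0],
  [-1,60,-175,-17.5,0],
  [-1,80,-187,-17.5,0],
  [-1,100,-187,-17.5,0],
  [-1,100,-187,-17.5,0],
])

```text
time_s: 14.4
tcp_pos: [0.4525, -0.3529, 0.1473]
orientation: [-0.029, 0.709, 0.031, 0.704]
force: [-1.6, 1.1, -1.9]
width: 0.0856
```

```bash
python3 look.py 6 side,wrist plate_mid
python3 - <<'E'
import cv2
a=cv2.imread('pics/side6.png'); cv2.imwrite('pics/s6.png',cv2.resize(a[60:260,300:480],None,fx=3,fy=3,interpolation=2))
E
```

```text
14.4 [ 0.4525 -0.3529  0.1473] [-0.084  0.996  0.003] [-1.6  1.1 -1.9] 0.08555088895411857
side plate_mid [(0.9, array([ 0.519 , -0.3454,  0.0108]))]
wrist plate_mid [(0.85, array([ 0.5116, -0.3546,  0.0082])), (0.43, array([ 0.6783, -0.1105,  0.0061]))]
[0.3811436296226328, -0.35871923516389553, 0.2922067579165096] [-0.09830305414990322, -0.10728225601174861, 0.7284294211642816, 0.6694905566713398]
```

View pics/wrist6.png

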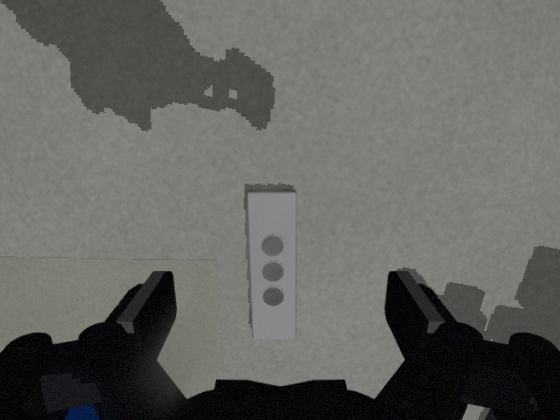

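View pics/s6.png

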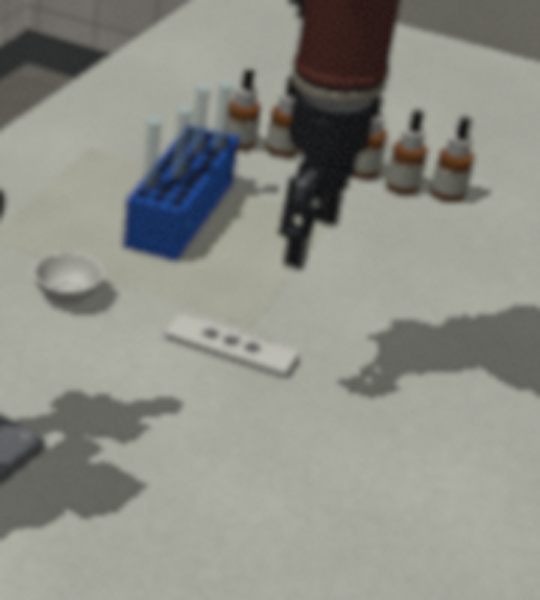

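```bash
cat > plate.py <<'E'
from h import *
from scipy.optimize import least_squares
cm=viewer.camera_model('wrist')
def W(p,P):
    P=np.array(P)/1e3;c,s=np.cos(p[2]),np.sin(p[2]); return np.array([p[0]+c*P[0]-s*P[1],p[1]+s*P[0]+c*P[1],P[2]])
L=[((-70,-20,12),(248,193)),((-70,20,12),(296,191.5)),((70,-20,12),(254.5,338)),((70,20,12),(296,338))]
f=lambda p:np.concatenate([proj(cm,W(p,P))[0]-u for P,u in L])
r=least_squares(f,[.52,-.35,.085]);print(r.x.round(4),r.fun.reshape(-1,2).round(1).tolist())
E
python3 plate.py
python3 - <<'E'
import cv2
a=cv2.imread('pics/wrist6.png'); cv2.imwrite('pics/w6.png',cv2.resize(a[180:350,220:320],None,fx=3.5,fy=3.5,interpolation=2))
E
```

```text
[ 0.5222 -0.3526  0.0998] [[-1.1, -1.3], [1.0, -0.5], [-0.9, 1.5], [1.0, 1.0]]
```

View pics/w6.png

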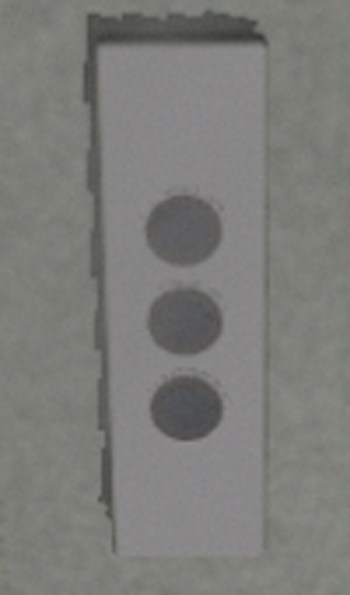

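arm_command([
  [-1,20,-4,3,-0.012],
  [-1,50,-5.5,3.5,-0.012],
  [-1,80,-5.5,3.5,-0.012],
  [-1,110,-5.5,3.5,-0.012],
  [-1,130,-5.5,3.5,-0.012],
  [-1,140,-5.5,3.5,-0.012],
  [-1,145,-5.5,3.5,-0.012],
  [-1,145,-5.5,3.5,-0.012],
])

```text
time_s: 15.4
tcp_pos: [0.4592, -0.3587, 0.0069]
orientation: [-0.035, 0.706, 0.034, 0.707]
force: [-1.9, -0.1, -1.6]
width: 0.0855
```

```bash
python3 look.py 7 side,wrist
python3 - <<'E'
import cv2
a=cv2.imread('pics/side7.png'); cv2.imwrite('pics/s7.png',cv2.resize(a[100:240,330:450],None,fx=4,fy=4,interpolation=2))
E
```

```text
15.4 [ 0.4592 -0.3587  0.0069] [-0.097  0.995 -0.   ] [-1.9 -0.1 -1.6] 0.08547234467535596
[0.38576956756212344, -0.36522510240525474, 0.14862524811625266] [-0.0992352473725893, -0.10845078672786604, 0.732387274093209, 0.6648305598295905]
```

View pics/wrist7.png

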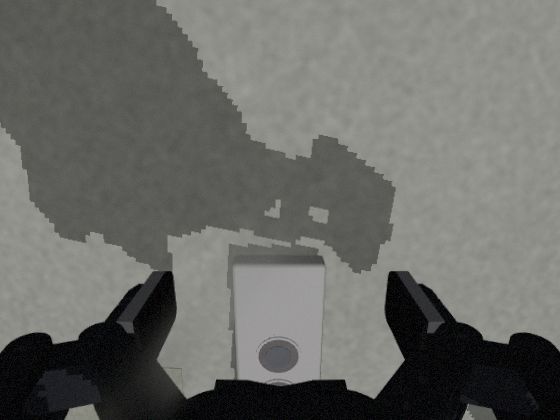

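View pics/s7.png

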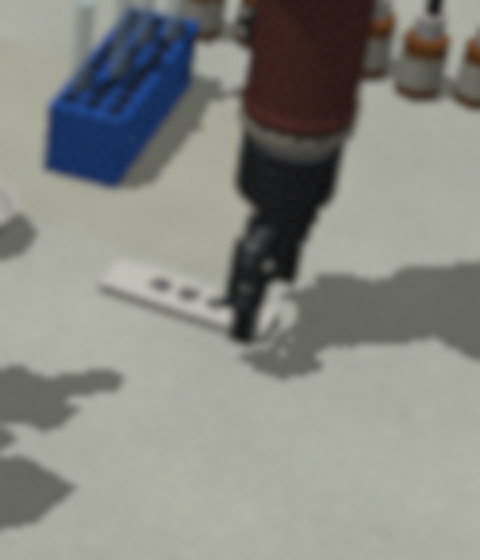

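```bash
cat >> h.py <<'E'
def ray_z(cm,u,z):
    from scipy.optimize import least_squares
    return least_squares(lambda p:proj(cm,[[p[0],p[1],z]])[0]-u,np.array(cm['eye'])[:2]+[.05,0],xtol=1e-10).x
E
python3 - <<'E'
from h import *
cm=viewer.camera_model('wrist');s=bot.state();M=R.from_quat(s['orientation']).as_matrix()
for u in ((234,263.5),(324,263.5),(279,263.5)):
    p=np.array([*ray_z(cm,u,.012),.012]); print(u,p.round(4),(M.T@(p-s['tcp_pos'])).round(4))
E
```

```text
(234, 263.5) [ 0.4526 -0.3782  0.012 ] [-0.0044 -0.0185 -0.0088]
(324, 263.5) [ 0.4489 -0.3412  0.012 ] [-0.0045  0.0188 -0.0088]
(279, 263.5) [ 0.4507 -0.3597  0.012 ] [-0.0045  0.0002 -0.0088]
```

arm_command([
  [-1,3,0,-4,0],
  [-1,6,0,-4,0],
  [0,6,0,-4,0],
  [1,6,0,-4,0],
  [1,6,0,-4,0],
  [1,6,0,-4,0],
  [1,6,0,-4,0],
  [1,6,0,-4,0],
  [1,6,0,-4,0],
], squeeze=70)

```text
time_s: 16.4
tcp_pos: [0.4549, -0.3592, 0.0009]
orientation: [-0.034, 0.706, 0.034, 0.706]
force: [-3.8, 1.5, 5.1]
width: 0.0378
```

Lift and check the hold.

arm_command([
  [1,-5,0,0,0],
  [1,-15,0,0,0],
  [1,-30,0,0,0],
  [1,-50,0,0,0],
  [1,-75,0,0,0],
  [1,-100,0,0,0],
  [1,-110,0,0,0],
])

```text
time_s: 17.1
tcp_pos: [0.4558, -0.3599, 0.1138]
orientation: [-0.035, 0.705, 0.033, 0.708]
force: [-1.3, -0.2, -3.1]
width: 0.0377
```

```bash
python3 look.py 8 side,wrist,scene plate_mid
python3 - <<'E'
import cv2
a=cv2.imread('pics/side8.png'); cv2.imwrite('pics/s8.png',cv2.resize(a[50:240,300:450],None,fx=3,fy=3,interpolation=2))
a=cv2.imread('pics/scene8.png'); cv2.imwrite('pics/sc8.png',cv2.resize(a[100:240,130:300],None,fx=3.5,fy=3.5,interpolation=2))
E
```

```text
17.1 [ 0.4558 -0.3599  0.1138] [-0.097  0.995 -0.002] [-1.3 -0.2 -3.1] 0.037663329326080616
side plate_mid [(0.94, array([ 0.529 , -0.3432,  0.123 ]))]
wrist plate_mid [(0.69, array([ 0.4704, -0.3591,  0.1235]))]
[0.3817494949029223, -0.36574001462993144, 0.25343229998518385] [-0.10016226815067875, -0.10875009503287748, 0.7322887507522151, 0.6647511732904364]
scene plate_mid [(0.89, array([ 0.5368, -0.3482,  0.1143])), (0.66, array([0.5195, 0.3578, 0.0516]))]
```

View pics/wrist8.png

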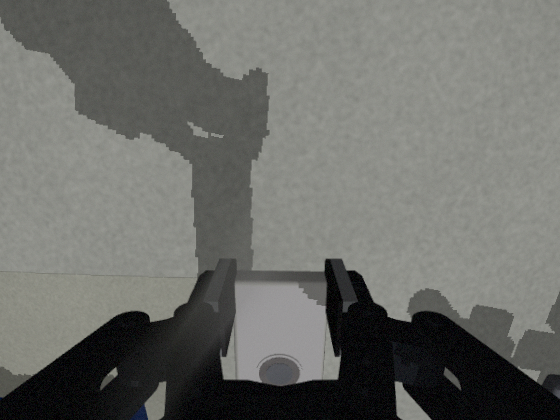

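View pics/s8.png

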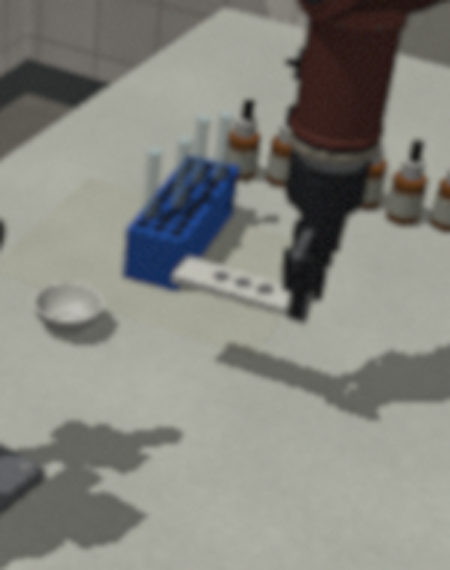

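View pics/sc8.png

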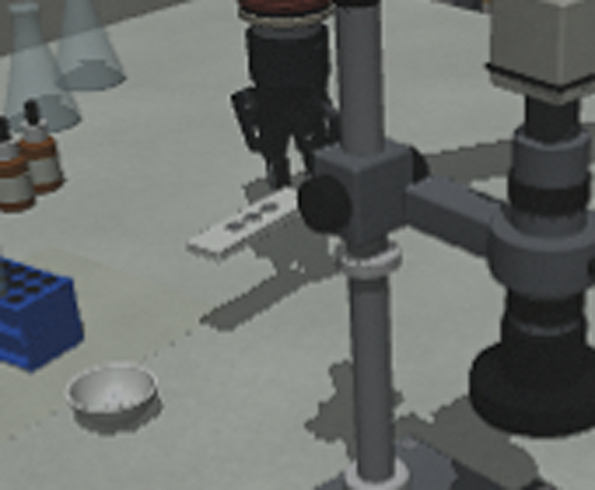

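Run:
```python
from h import *
from scipy.optimize import least_squares
cs=viewer.camera_model('side');cc=viewer.camera_model('scene')
S=[((24,0,6),(220,275)),((0,0,6),(242,282)),((-24,0,6),(265,289)),((70,-20,6),(190,257)),((70,20,6),(174,275))]
C=[((24,0,6),(235,228)),((0,0,6),(252,217)),((-24,0,6),(270,207)),((70,-20,6),(188,240)),((70,20,6),(225,248))]
obs=[(cs,P,(np.array(u)+.5)/3-.5+(300,50)) for P,u in S]+[(cc,P,(np.array(u)+.5)/3.5-.5+(130,100)) for P,u in C]
def f(p):
    M=R.from_euler('ZY',[p[3],p[4]]).as_matrix()
    return np.concatenate([proj(cm,M@np.array(P)/1e3+p[:3])[0]-u for cm,P,u in obs])
r=least_squares(f,[.52,-.35,.11,.09,0],loss='soft_l1');print(r.x.round(4),f(r.x).reshape(-1,2).round(1).tolist())
J=r.jac; print(np.sqrt(np.diag(np.linalg.inv(J.T@J))).round(4))
```

```text
[ 0.522  -0.3537  0.1148  0.143  -0.0036] [[0.3, 0.9], [0.4, 0.6], [0.2, 0.4], [-1.3, 0.1], [-0.7, 0.2], [0.4, -1.0], [0.1, -0.5], [-0.6, -0.3], [-0.3, -0.5], [-1.0, 0.1]]
[0.0015 0.0024 0.0021 0.0572 0.0417]
```

arm_command([
  [1,0,15,0,0],
  [1,0,45,2,0],
  [1,0,90,5,0.02],
  [1,0,135,10,0.04],
  [1,0,180,16,0.06],
  [1,0,225,22,0.08],
  [1,0,270,29,0.1],
  [1,0,315,36,0.13],
  [1,0,360,43,0.16],
  [1,0,400,49,0.185],
])

```text
time_s: 18.4
tcp_pos: [0.4634, 0.0468, 0.1098]
orientation: [0.031, 0.707, -0.031, 0.706]
force: [-0.7, 1.5, -4.0]
width: 0.0375
```

arm_command([
  [1,0,30,0,0],
  [1,5,50,0,0],
  [1,10,60,0,0],
  [1,15,63,0,0],
  [1,15,63,0,0],
])

```text
time_s: 18.9
tcp_pos: [0.4693, 0.1059, 0.0941]
orientation: [0.031, 0.707, -0.032, 0.706]
force: [-1.4, -0.7, -2.1]
width: 0.0374
```

```bash
python3 look.py 9 side,scene,wrist plate_mid
python3 - <<'E'
import cv2
a=cv2.imread('pics/side9.png'); cv2.imwrite('pics/s9.png',cv2.resize(a[130:270,190:350],None,fx=4.2,fy=4.2,interpolation=2))
a=cv2.imread('pics/scene9.png'); cv2.imwrite('pics/sc9.png',cv2.resize(a[160:310,195:355],None,fx=4,fy=4,interpolation=2))
E
```

```text
18.9 [0.4693 0.1059 0.0941] [ 0.088  0.996 -0.001] [-1.4 -0.7 -2.1] 0.03742837330822604
side plate_mid [(0.81, array([0.5567, 0.1051, 0.0998]))]
scene plate_mid [(0.96, array([0.5429, 0.1005, 0.1019]))]
wrist plate_mid [(0.85, array([0.4864, 0.1024, 0.1065]))]
[0.39682468286912326, 0.11297120590345075, 0.23678204097379754] [-0.10836339418100231, -0.09858566618821248, 0.6671626296836685, 0.7303644752980332]
```

View pics/wrist9.png

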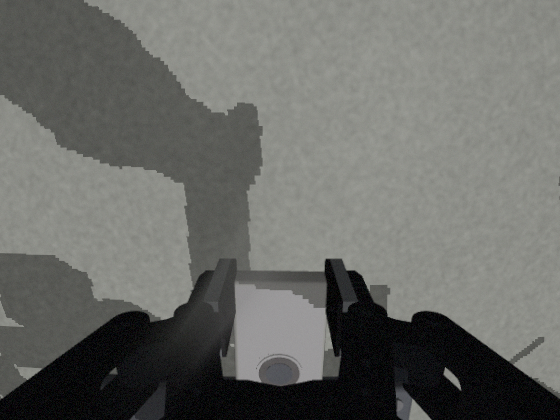

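View pics/s9.png

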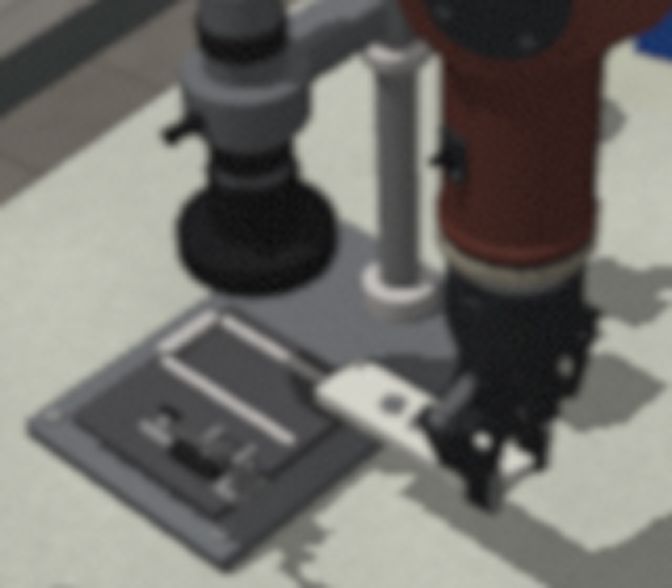

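View pics/sc9.png

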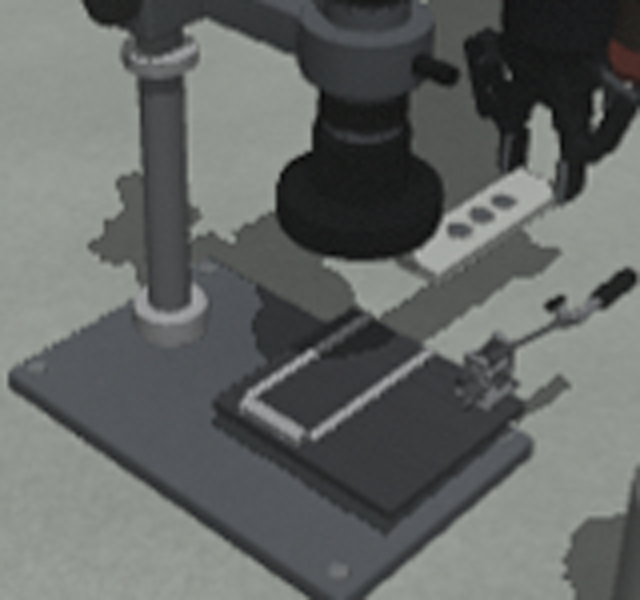

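arm_command([
  [1,10,0,0,0],
  [1,24,0,5,0],
  [1,28,0,20,0],
  [1,28,-0.5,40,0],
  [1,28,-0.5,60,0],
  [1,28,-0.5,78,0],
  [1,28,-0.5,92,0],
  [1,28,-0.5,100,0],
  [1,28,-0.5,100,0],
])

```text
time_s: 20.1
tcp_pos: [0.5701, 0.097, 0.0661]
orientation: [0.031, 0.707, -0.031, 0.706]
force: [-2.0, 0.3, -3.8]
width: 0.0383
```

```bash
python3 look.py 10 side,scene,wrist plate_mid
python3 - <<'E'
import cv2
a=cv2.imread('pics/side10.png'); cv2.imwrite('pics/s10.png',cv2.resize(a[130:270,190:350],None,fx=4.2,fy=4.2,interpolation=2))
a=cv2.imread('pics/scene10.png'); cv2.imwrite('pics/sc10.png',cv2.resize(a[160:310,195:355],None,fx=4,fy=4,interpolation=2))
E
```

```text
20.1 [0.5701 0.097  0.0661] [ 0.088  0.996 -0.001] [-2.   0.3 -3.8] 0.038256447888181715
side plate_mid [(0.93, array([0.6617, 0.0926, 0.0741]))]
scene plate_mid [(0.85, array([0.6457, 0.0912, 0.0728])), (0.42, array([0.6921, 0.0814, 0.1446]))]
wrist plate_mid []
[0.495613115408569, 0.1047661659901903, 0.20840994379954508] [-0.10790968775927906, -0.09844692217900791, 0.6679621285725095, 0.7297193279570287]
```

View pics/s10.png

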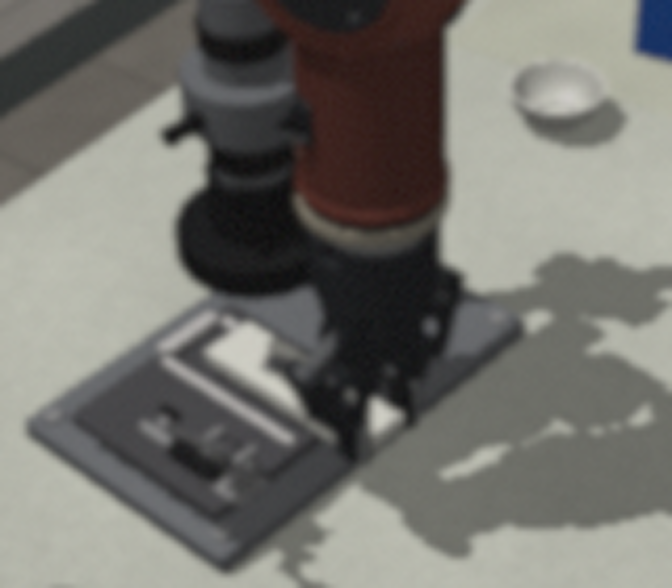

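View pics/sc10.png

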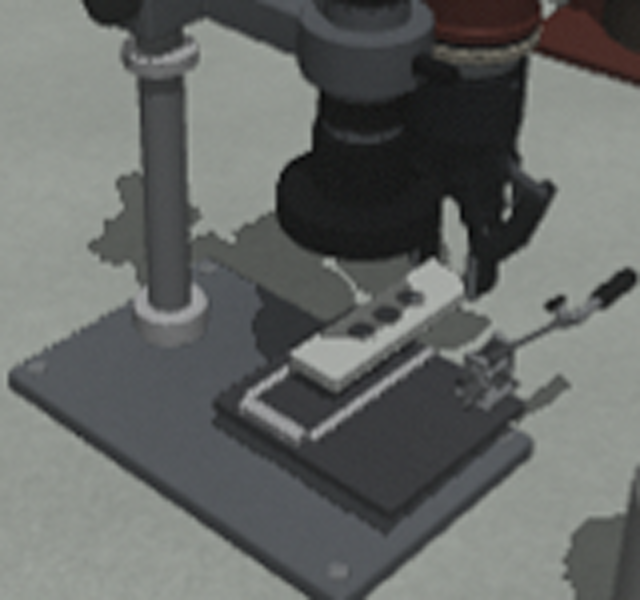

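View pics/wrist10.png

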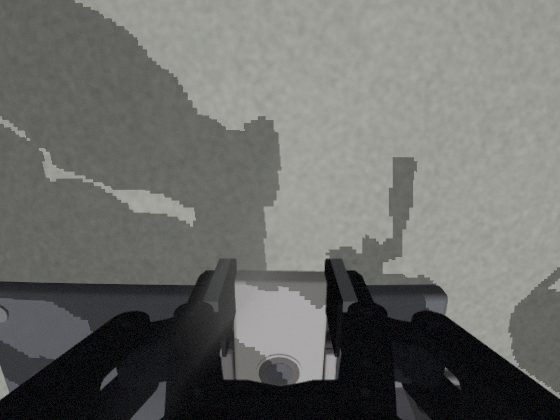

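arm_command([
  [1,3,0,0,0],
  [1,6,0,0,0],
  [1,9,0,0,0],
  [1,11,0,0,0],
  [1,13,0,0,0],
  [1,14,0,0,0],
  [1,14,0,0,0],
])

```text
time_s: 21.1
tcp_pos: [0.5697, 0.0974, 0.0532]
orientation: [0.031, 0.707, -0.031, 0.706]
force: [-1.7, 0.2, -2.5]
width: 0.0375
```

arm_command([
  [1,1,0,0,0],
  [1,2,0,0,0],
  [1,3,0,0,0],
  [1,3,0,0,0],
])

```text
time_s: 21.5
tcp_pos: [0.5698, 0.0975, 0.0505]
orientation: [0.031, 0.706, -0.031, 0.706]
force: [-3.5, -1.3, 0.6]
width: 0.0378
```

arm_command([
  [1,1,0,0,0],
  [1,1.5,0,0,0],
  [1,1.5,0,0,0],
])

```text
time_s: 21.8
tcp_pos: [0.5697, 0.0975, 0.0492]
orientation: [0.031, 0.706, -0.031, 0.706]
force: [-6.2, -0.1, 5.0]
width: 0.0373
```

```bash
python3 look.py 11 side,scene
python3 - <<'E'
import cv2
a=cv2.imread('pics/side11.png'); cv2.imwrite('pics/s11.png',cv2.resize(a[190:250,210:300],None,fx=8,fy=8,interpolation=2))
a=cv2.imread('pics/scene11.png'); cv2.imwrite('pics/sc11.png',cv2.resize(a[220:280,240:330],None,fx=8,fy=8,interpolation=2))
E
```

```text
21.8 [0.5697 0.0975 0.0492] [0.088 0.996 0.   ] [-6.2 -0.1  5. ] 0.037300383881970316
```

View pics/s11.png

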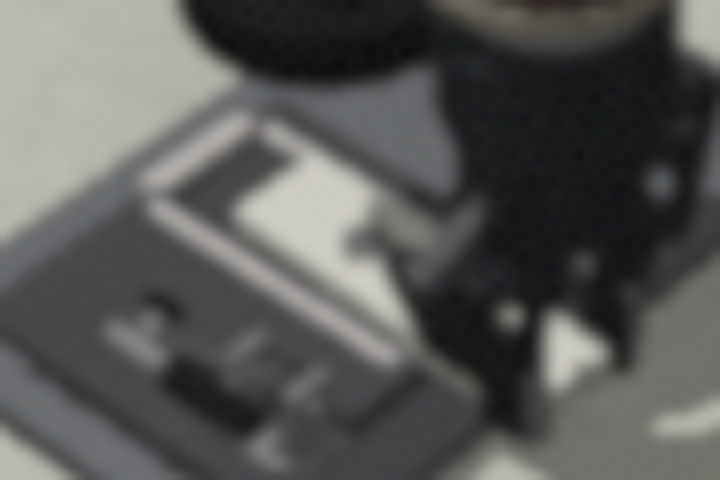

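View pics/sc11.png

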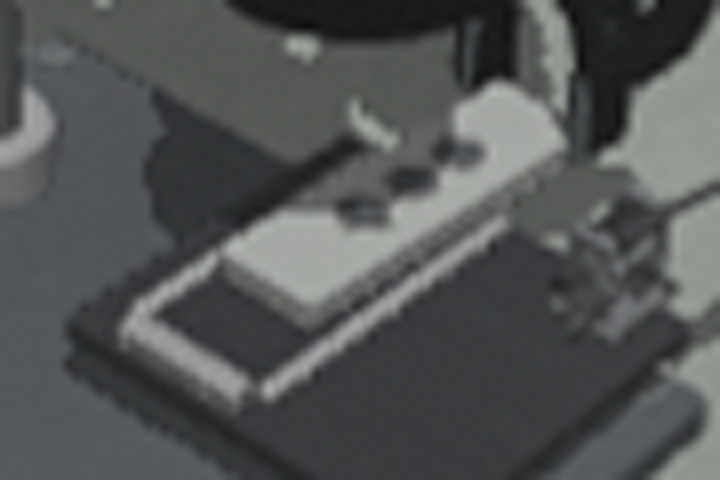

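arm_command([
  [0.6,-1,0,0,0],
  [0.2,-1,0,0,0],
  [-0.3,-1,0,0,0],
  [-1,-1,0,0,0],
  [-1,-1,0,0,0],
  [-1,-1,0,0,0],
  [-1,-1,0,0,0],
])

```text
time_s: 22.6
tcp_pos: [0.5698, 0.0974, 0.0497]
orientation: [0.031, 0.706, -0.031, 0.706]
force: [-2.1, 0.6, -1.6]
width: 0.0849
```

```bash
python3 look.py 12 side,scene
python3 - <<'E'
import cv2
a=cv2.imread('pics/side12.png')[190:250,210:300]
b=cv2.imread('pics/scene12.png')[220:280,240:330]
cv2.imwrite('pics/c12.png',cv2.resize(cv2.hconcat([a,b]),None,fx=4.4,fy=4.4,interpolation=2))
E
```

```text
22.6 [0.5698 0.0974 0.0497] [ 0.088  0.996 -0.   ] [-2.1  0.6 -1.6] 0.08486668810145588
```

View pics/c12.png

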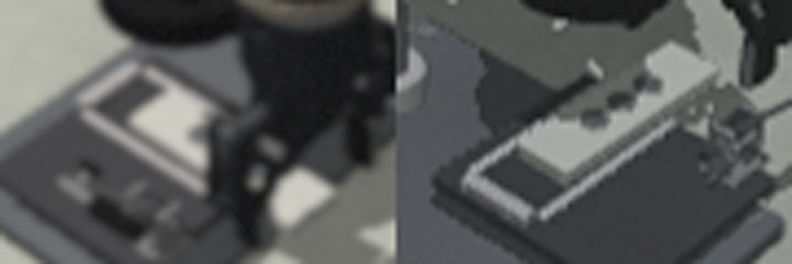

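Plate lies between the guides, stable. Retreat and turn for the push.

arm_command([
  [-1,0,0,-10,0],
  [-1,0,0,-30,0],
  [-1,-5,0,-55,0],
  [-1,-15,0,-80,0],
  [-1,-25,0,-100,0],
  [-1,-30,0,-105,0.15],
  [-1,-30,0,-105,0.3],
  [-1,-30,0,-105,0.45],
  [-1,-30,0,-105,0.6],
  [-1,-30,0,-105,0.75],
])

```text
time_s: 23.7
tcp_pos: [0.4644, 0.1067, 0.0798]
orientation: [0.29, 0.645, -0.29, 0.645]
force: [-1.7, 0.3, -1.1]
width: 0.0853
```

arm_command([
  [-1,0,0,0,0.15],
  [-1,0,0,0,0.3],
  [-1,0,0,0,0.45],
  [-1,0,0,0,0.6],
  [-1,0,0,0,0.75],
  [-1,0,0,0,0.82],
  [-1,0,0,0,0.82],
])

```text
time_s: 24.4
tcp_pos: [0.4645, 0.1066, 0.0798]
orientation: [-0.521, -0.478, 0.522, -0.477]
force: [-2.1, 0.0, -2.1]
width: 0.0855
```

```bash
python3 look.py 13 side,scene,wrist plate_mid
python3 - <<'E'
import cv2
a=cv2.imread('pics/side13.png')[150:270,210:350]
b=cv2.imread('pics/scene13.png')[170:290,220:360]
cv2.imwrite('pics/c13.png',cv2.resize(cv2.hconcat([a,b]),None,fx=2.8,fy=2.8,interpolation=2))
E
```

```text
24.4 [0.4645 0.1066 0.0798] [ 0.996 -0.088 -0.   ] [-2.1  0.  -2.1] 0.0855259841013905
side plate_mid [(0.71, array([0.6299, 0.0953, 0.0636]))]
scene plate_mid [(0.57, array([0.6444, 0.0945, 0.0586])), (0.35, array([0.6923, 0.0799, 0.15  ]))]
wrist plate_mid [(0.66, array([0.5831, 0.0962, 0.0602]))]
[0.47134489723169803, 0.181027854361564, 0.22117804257172868] [-0.14658106698292306, 0.006451320375885764, -0.04249893034952206, 0.9882642420864483]
```

View pics/c13.png

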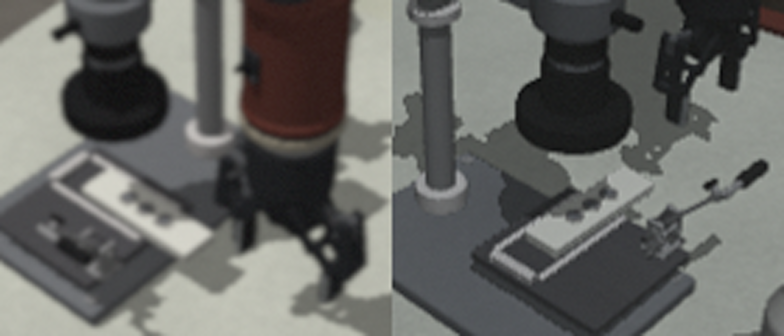

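View pics/wrist13.png

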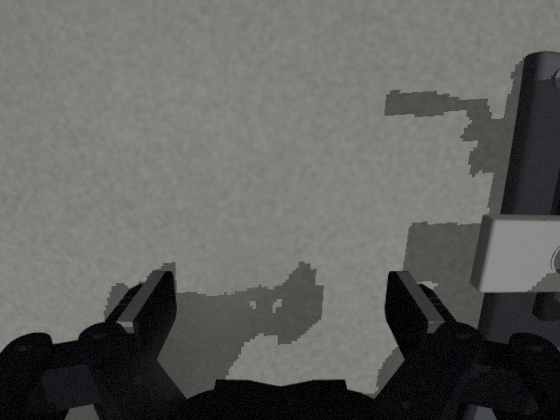

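arm_command([
  [-1,15,0,1,0],
  [-1,30,5,1,0],
  [-1,40,12,1,0],
  [-1,42,22,1,0],
  [-1,42,32,1,0],
  [-1,42,40,1,0],
  [-1,42,45,1,0],
  [-1,42,50,1,0],
  [-1,42,55,1,0],
  [-1,42,60,1,0],
])

```text
time_s: 25.7
tcp_pos: [0.5249, 0.1005, 0.0379]
orientation: [-0.521, -0.478, 0.521, -0.478]
force: [-4.9, 0.7, 1.0]
width: 0.0856
```

```bash
cat > dbl.py <<'E'
import cv2,sys
t=sys.argv[1]
a=cv2.imread(f'pics/side{t}.png')[150:270,210:350]
b=cv2.imread(f'pics/scene{t}.png')[170:290,220:360]
cv2.imwrite(f'pics/c{t}.png',cv2.resize(cv2.hconcat([a,b]),None,fx=2.8,fy=2.8,interpolation=2))
E
python3 look.py 14 side,scene,wrist plate_mid; python3 dbl.py 14
```

```text
25.7 [0.5249 0.1005 0.0379] [ 0.996 -0.087 -0.   ] [-4.9  0.7  1. ] 0.08556291311850076
side plate_mid [(0.93, array([0.6484, 0.0973, 0.0638])), (0.4, array([ 0.7175, -0.3496,  0.0196]))]
scene plate_mid [(0.82, array([0.6615, 0.0913, 0.0603]))]
wrist plate_mid [(0.96, array([0.607 , 0.0991, 0.0605]))]
[0.5316035865371379, 0.17476972659531487, 0.17922056343899115] [-0.14658900889847898, 0.006303003084910334, -0.043523994276648985, 0.9882194070875554]
```

View pics/c14.png

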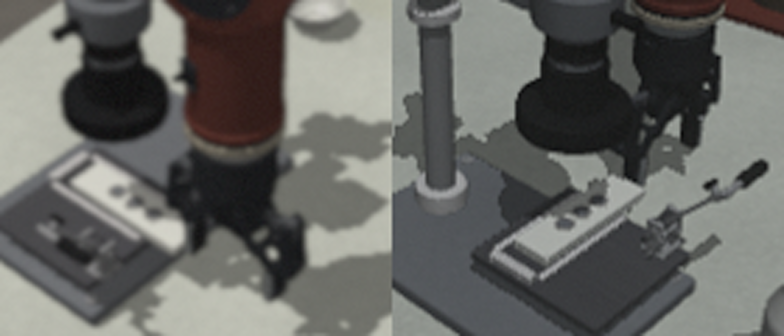

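View pics/wrist14.png

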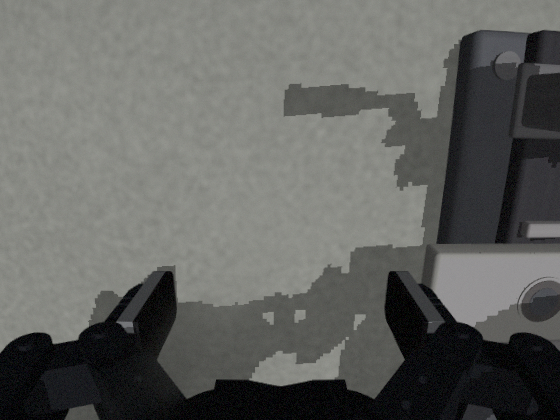

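arm_command([
  [-1,0,2,0,0],
  [-1,0,4,0,0],
  [-1,0,6,0,0],
  [-1,0,8,0,0],
  [-1,0,10,0,0],
  [-1,0,11,0,0],
  [-1,0,12,0,0],
])

```text
time_s: 26.7
tcp_pos: [0.5369, 0.0994, 0.0378]
orientation: [-0.521, -0.478, 0.521, -0.478]
force: [-4.2, -0.8, -1.3]
width: 0.0858
```

arm_command([
  [-1,0,1,0,0],
  [-1,0,2,0,0],
  [-1,0,3,0,0],
  [-1,0,4,0,0],
])

```text
time_s: 27.1
tcp_pos: [0.5409, 0.099, 0.0378]
orientation: [-0.521, -0.478, 0.521, -0.478]
force: [-2.7, 0.1, -1.5]
width: 0.0854
```

arm_command([
  [-1,0,1,0,0],
  [-1,0,2,0,0],
  [-1,0,3,0,0],
  [-1,0,4,0,0],
])

```text
time_s: 27.5
tcp_pos: [0.5425, 0.0988, 0.0376]
orientation: [-0.52, -0.479, 0.522, -0.477]
force: [-17.7, -0.6, 12.1]
width: 0.0852
```

```bash
python3 look.py 15 side,scene,wrist plate_mid
python3 - <<'E'
import cv2
a=cv2.imread('pics/side15.png')[190:250,210:300]
b=cv2.imread('pics/scene15.png')[220:280,240:330]
cv2.imwrite('pics/c15.png',cv2.resize(cv2.hconcat([a,b]),None,fx=4.4,fy=4.4,interpolation=2))
E
```

```text
27.5 [0.5425 0.0988 0.0376] [ 0.996 -0.087 -0.005] [-17.7  -0.6  12.1] 0.08521052246279313
side plate_mid [(0.58, array([0.67  , 0.0956, 0.063 ])), (0.43, array([0.6838, 0.3548, 0.1064]))]
scene plate_mid [(0.81, array([0.675 , 0.0936, 0.058 ]))]
wrist plate_mid [(0.72, array([0.624 , 0.1007, 0.0601]))]
[0.5493356220866431, 0.1733508390804848, 0.1782898554943653] [-0.14686542574100564, 0.00919115515643527, -0.04276789745698731, 0.9881887351796276]
```

View pics/c15.png

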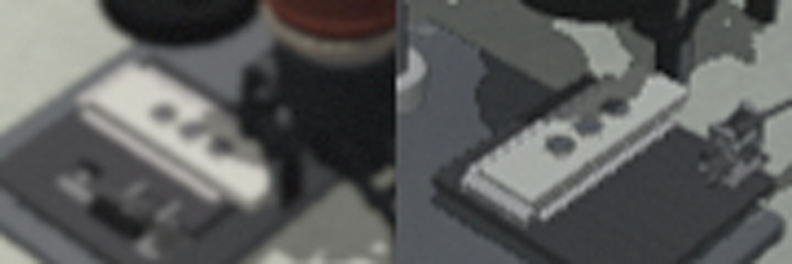

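View pics/wrist15.png

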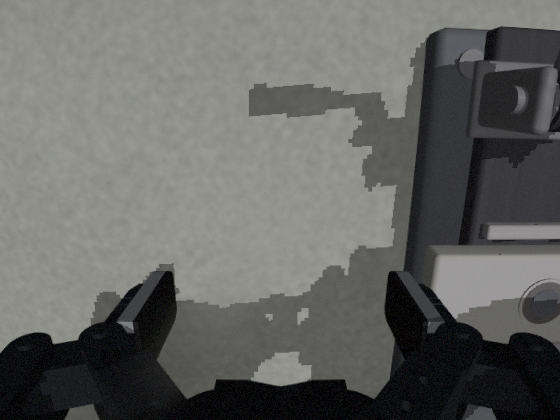

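arm_command([
  [-1,0,-8,0,0],
  [-1,0,-25,0,0],
  [-1,-10,-50,0,0],
  [-1,-40,-70,-20,-0.1],
  [-1,-80,-70,-50,-0.25],
  [-1,-120,-70,-80,-0.4],
  [-1,-150,-70,-110,-0.55],
  [-1,-160,-70,-133,-0.7],
  [-1,-160,-70,-133,-0.85],
  [-1,-160,-70,-133,-1.0],
])

```text
time_s: 28.8
tcp_pos: [0.487, 0.2384, 0.1986]
orientation: [0.226, 0.67, -0.225, 0.671]
force: [-2.6, -0.6, -1.3]
width: 0.0852
```

arm_command([
  [-1,0,0,0,-0.14],
  [-1,0,0,0,-0.28],
  [-1,0,0,0,-0.42],
  [-1,0,0,0,-0.57],
  [-1,0,0,0,-0.57],
])

```text
time_s: 29.3
tcp_pos: [0.4869, 0.2372, 0.1981]
orientation: [0.03, 0.706, -0.03, 0.707]
force: [-1.9, -1.1, -2.1]
width: 0.0852
```

```bash
python3 look.py 16 side,scene,wrist finger_bar,plate_mid
python3 - <<'E'
import cv2
a=cv2.imread('pics/side16.png')[190:250,210:300]
b=cv2.imread('pics/scene16.png')[220:280,240:330]
cv2.imwrite('pics/c16.png',cv2.resize(cv2.hconcat([a,b]),None,fx=4.4,fy=4.4,interpolation=2))
E
```

```text
29.3 [0.4869 0.2372 0.1981] [0.085 0.996 0.   ] [-1.9 -1.1 -2.1] 0.08519767924413654
side finger_bar [(0.53, array([0.6231, 0.2292, 0.1446])), (0.47, array([0.669 , 0.1129, 0.284 ]))]
side plate_mid []
scene finger_bar [(0.75, array([0.6324, 0.2145, 0.1421]))]
scene plate_mid [(0.68, array([0.6736, 0.0928, 0.0576]))]
wrist finger_bar [(0.66, array([0.6265, 0.1851, 0.0975]))]
wrist plate_mid []
[0.41314540273100653, 0.2446699966529155, 0.3391992245346101] [-0.10830924573836669, -0.09867624951243384, 0.6669978230827353, 0.7305107864177217]
```

View pics/c16.png

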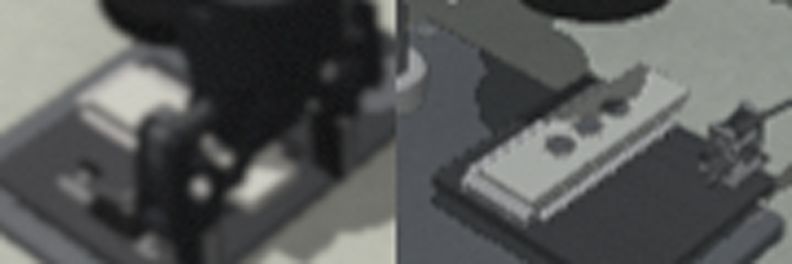

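View pics/wrist16.png

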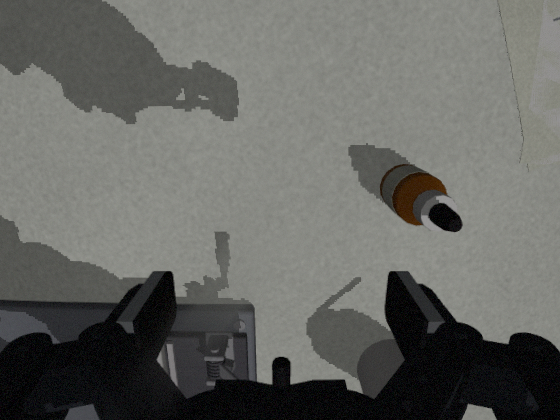

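Run:
```python
from h import *
cm=viewer.camera_model('wrist');s=bot.state();M=R.from_quat(s['orientation']).as_matrix()
S=np.array([.6665,.088]);c,q=np.cos(-.088),np.sin(-.088)
for u,z in (((281.5,360),.138),((281.5,360),.144),((281.5,366),.138)):
    p=ray_z(cm,u,z); d=p-S; print(p.round(4),'seat',np.round([c*d[0]+q*d[1],-q*d[0]+c*d[1]],4), M.T@(np.array([*p,z])-s['tcp_pos']))
d=s['tcp_pos'][:2]-S; print('tcp seat',c*d[0]+q*d[1],-q*d[0]+c*d[1])
```

```text
[0.5795 0.2305] seat [-0.0992  0.1343] [0.0598107  0.00147174 0.09313336]
[0.5746 0.2309] seat [-0.1041  0.1343] [0.05381078 0.00145092 0.08815224]
[0.5845 0.23  ] seat [-0.0941  0.1343] [0.05981062 0.00147423 0.09814949]
tcp seat -0.19229000525399412 0.13289461899317542
```

arm_command([
  [-1,0,1.5,30,0],
  [-1,0,1.5,60,0],
  [-1,0,1.5,85,0],
  [-1,15,1.5,95,0],
  [-1,40,1.5,95,0],
  [-1,60,1.5,95,0],
  [-1,75,1.5,95,0],
  [-1,78,1.5,95,0],
  [-1,78,1.5,95,0],
])

```text
time_s: 30.65
tcp_pos: [0.5809, 0.2305, 0.1194]
orientation: [0.031, 0.707, -0.031, 0.706]
force: [-1.6, 0.5, -0.7]
width: 0.0855
```

```bash
python3 look.py 17 scene,wrist finger_bar
```

```text
30.65 [0.5809 0.2305 0.1194] [ 0.088  0.996 -0.   ] [-1.6  0.5 -0.7] 0.08547290588964968
scene finger_bar [(0.55, array([0.633 , 0.2126, 0.1378]))]
wrist finger_bar [(0.71, array([0.6142, 0.2222, 0.1435]))]
[0.5081143376378933, 0.2378963262230583, 0.26209076350133614] [-0.10835561348006358, -0.09942091570824334, 0.6677126595157968, 0.7297495096739943]
```

View pics/wrist17.png

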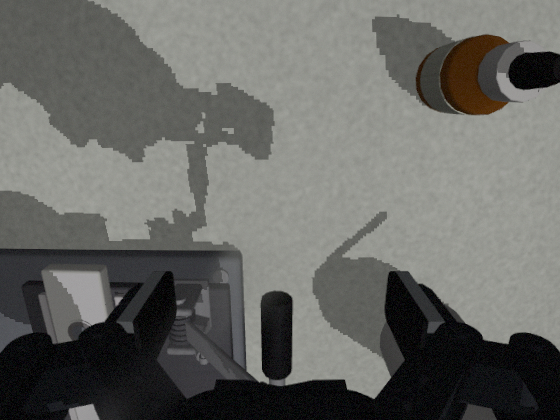

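arm_command([
  [0,0,-0.5,0,0],
  [1,0,-0.5,0,0],
  [1,0,-0.5,0,0],
  [1,0,-0.5,0,0],
  [1,0,-0.5,0,0],
  [1,0,-0.5,0,0],
  [1,0,-0.5,0,0],
  [1,0,-0.5,0,0],
], squeeze=60)

```text
time_s: 31.65
tcp_pos: [0.5813, 0.2294, 0.1199]
orientation: [0.031, 0.707, -0.031, 0.706]
force: [-3.5, -2.8, 2.4]
width: 0.01
```

```bash
python3 look.py 18 wrist
python3 - <<'E'
import cv2
a=cv2.imread('pics/wrist18.png'); cv2.imwrite('pics/w18.png',cv2.convertScaleAbs(cv2.resize(a[240:420,190:370],None,fx=3.3,fy=3.3,interpolation=2),alpha=2))
E
```

```text
31.65 [0.5813 0.2294 0.1199] [ 0.088  0.996 -0.001] [-3.5 -2.8  2.4] 0.009987678922351605
[0.5078429965652144, 0.23676752277073912, 0.26129483770608763] [-0.108306304301247, -0.09842232023053243, 0.6676916751959824, 0.7299113769513578]
```

View pics/w18.png

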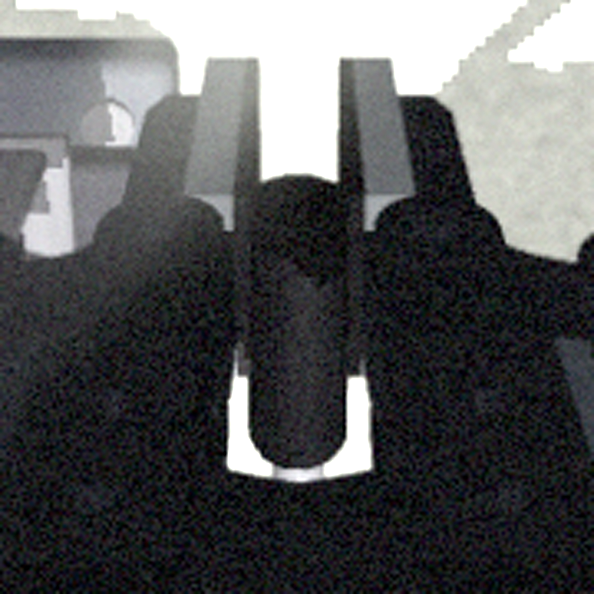

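```bash
cat > arc.py <<'E'
import numpy as np,sys
a,b,n=map(float,sys.argv[1:4])
f=lambda t:np.array([-85.02*np.cos(t+.0235),85.02*np.sin(t+.0235)])
print([[1,float(round(-(f(t)-f(a))[1],1)),float(round((f(t)-f(a))[0],1)),0,0] for t in np.linspace(a,b,int(n)+1)[1:]])
E
python3 arc.py 2.3 1.6 9; python3 arc.py 1.6 1.1 6;python3 arc.py 1.1 .6 6;python3 arc.py .6 .15 6;python3 arc.py .15 0 4
```

```text
[[1, -4.3, -5.0, 0, 0], [1, -8.3, -10.3, 0, 0], [1, -11.8, -15.9, 0, 0], [1, -14.8, -21.8, 0, 0], [1, -17.4, -27.9, 0, 0], [1, -19.5, -34.1, 0, 0], [1, -21.1, -40.5, 0, 0], [1, -22.2, -47.1, 0, 0], [1, -22.9, -53.6, 0, 0]]
[[1, -0.1, -7.1, 0, 0], [1, 0.4, -14.1, 0, 0], [1, 1.5, -21.1, 0, 0], [1, 3.2, -28.0, 0, 0], [1, 5.5, -34.7, 0, 0], [1, 8.2, -41.3, 0, 0]]
[[1, 3.3, -6.3, 0, 0], [1, 7.2, -12.2, 0, 0], [1, 11.5, -17.8, 0, 0], [1, 16.3, -23.1, 0, 0], [1, 21.4, -27.9, 0, 0], [1, 27.0, -32.2, 0, 0]]
[[1, 5.3, -3.5, 0, 0], [1, 10.9, -6.6, 0, 0], [1, 16.7, -9.3, 0, 0], [1, 22.6, -11.6, 0, 0], [1, 28.7, -13.4, 0, 0], [1, 35.0, -14.7, 0, 0]]
[[1, 3.1, -0.5, 0, 0], [1, 6.3, -0.9, 0, 0], [1, 9.5, -1.1, 0, 0], [1, 12.7, -1.3, 0, 0]]
```

arm_command([
  [1,-4.5,-5,0,0],
  [1,-8.5,-10.5,0,0],
  [1,-12,-16,0,0],
  [1,-15,-22,0,0],
  [1,-17.5,-28,0,0],
])

```text
time_s: 32.2
tcp_pos: [0.5791, 0.2035, 0.1387]
orientation: [0.032, 0.706, -0.03, 0.707]
force: [-1.9, 6.1, 1.4]
width: 0.0102
```

arm_command([
  [1,-2,-6,0,0],
  [1,-3.5,-12.5,0,0],
  [1,-5,-19,0,0],
  [1,-5.5,-25.5,0,0],
  [1,-5.5,-32.5,0,0],
])

```text
time_s: 32.7
tcp_pos: [0.5765, 0.1729, 0.1467]
orientation: [0.032, 0.705, -0.028, 0.708]
force: [-9.4, 7.5, 19.0]
width: 0.0097
```

```bash
python3 look.py 19 wrist,scene
python3 - <<'E'
import cv2
a=cv2.imread('pics/wrist19.png'); cv2.imwrite('pics/w19.png',cv2.convertScaleAbs(cv2.resize(a[240:420,190:370],None,fx=3.3,fy=3.3,interpolation=2),alpha=2))
b=cv2.imread('pics/scene19.png')[170:290,240:360]; cv2.imwrite('pics/c19.png',cv2.resize(b,None,fx=5,fy=5,interpolation=2))
E
```

```text
32.7 [0.5765 0.1729 0.1467] [0.085 0.996 0.005] [-9.4  7.5 19. ] 0.00965331859393434
[0.5025303703093892, 0.17918404544738942, 0.2878265393289483] [-0.10733351707385995, -0.10185767338544366, 0.6683238105356823, 0.7290046740289976]
```

View pics/w19.png

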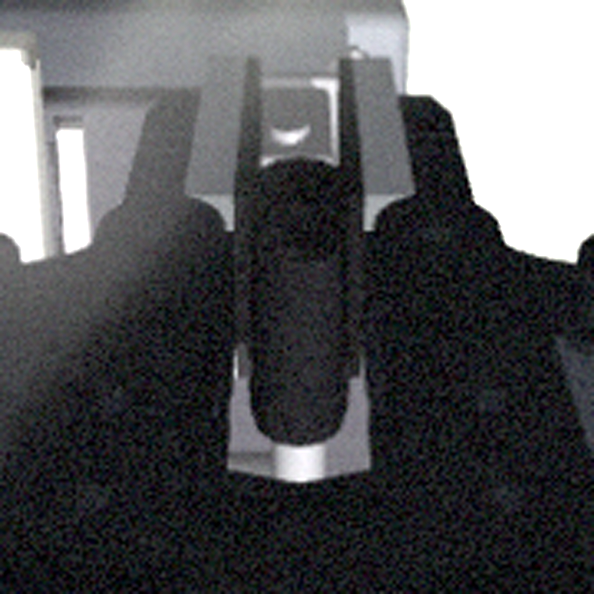

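View pics/c19.png

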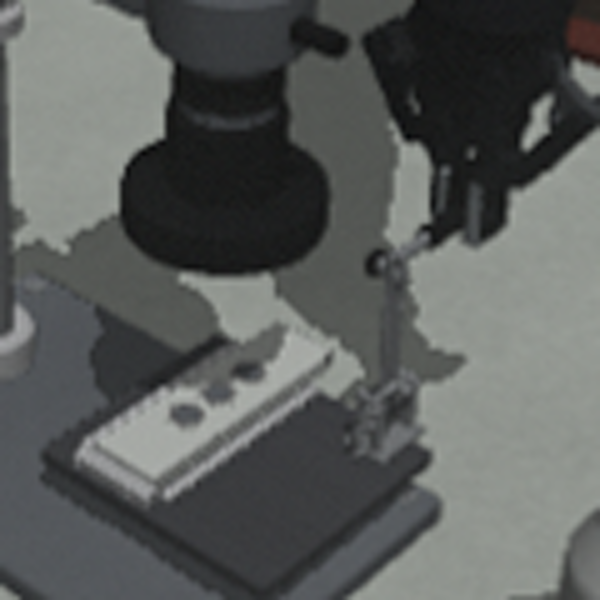

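arm_command([
  [1,0,0,0,0],
  [1,0,-4,0,0],
  [1,0.5,-9,0,0],
  [1,1,-14,0,0],
], squeeze=30)

```text
time_s: 33.2
tcp_pos: [0.5752, 0.1563, 0.1444]
orientation: [0.032, 0.706, -0.03, 0.707]
force: [-5.1, 3.5, 8.1]
width: 0.0104
```

```bash
python3 arc.py 1.38 .95 6; python3 arc.py .95 .5 6;python3 arc.py .5 .1 6
```

```text
[[1, 1.2, -6.0, 0, 0], [1, 2.9, -11.8, 0, 0], [1, 5.0, -17.6, 0, 0], [1, 7.4, -23.1, 0, 0], [1, 10.3, -28.5, 0, 0], [1, 13.5, -33.7, 0, 0]]
[[1, 3.8, -5.1, 0, 0], [1, 7.9, -10.0, 0, 0], [1, 12.4, -14.5, 0, 0], [1, 17.3, -18.6, 0, 0], [1, 22.4, -22.4, 0, 0], [1, 27.8, -25.8, 0, 0]]
[[1, 5.0, -2.7, 0, 0], [1, 10.2, -5.0, 0, 0], [1, 15.5, -7.0, 0, 0], [1, 20.9, -8.6, 0, 0], [1, 26.4, -9.9, 0, 0], [1, 32.0, -10.7, 0, 0]]
```

arm_command([
  [1,1,-6,0,0],
  [1,3,-12,0,0],
  [1,5,-17.5,0,0],
  [1,7.5,-23,0,0],
  [1,10.5,-28.5,0,0],
])

```text
time_s: 33.7
tcp_pos: [0.5725, 0.1274, 0.1312]
orientation: [0.031, 0.706, -0.031, 0.707]
force: [3.2, 3.7, -7.7]
width: 0.0101
```

```bash
python3 arc.py 1.0 .6 6; python3 arc.py .6 .2 6;python3 arc.py .2 0 4
```

```text
[[1, 3.1, -4.7, 0, 0], [1, 6.5, -9.3, 0, 0], [1, 10.2, -13.5, 0, 0], [1, 14.2, -17.6, 0, 0], [1, 18.5, -21.3, 0, 0], [1, 23.0, -24.8, 0, 0]]
[[1, 4.7, -3.2, 0, 0], [1, 9.6, -6.0, 0, 0], [1, 14.7, -8.5, 0, 0], [1, 19.9, -10.6, 0, 0], [1, 25.3, -12.4, 0, 0], [1, 30.8, -13.9, 0, 0]]
[[1, 4.2, -0.8, 0, 0], [1, 8.4, -1.5, 0, 0], [1, 12.6, -1.9, 0, 0], [1, 16.8, -2.1, 0, 0]]
```

arm_command([
  [1,3.5,-5,0,0],
  [1,7.5,-9.5,0,0],
  [1,11.5,-13.5,0,0],
])

```text
time_s: 34.0
tcp_pos: [0.5711, 0.1137, 0.1193]
orientation: [0.031, 0.706, -0.031, 0.706]
force: [3.3, 1.3, -7.7]
width: 0.0099
```

```bash
python3 arc.py .8 .4 5; python3 arc.py .4 .1 5; python3 arc.py .1 0 3
```

```text
[[1, 4.8, -4.8, 0, 0], [1, 10.0, -9.2, 0, 0], [1, 15.5, -13.2, 0, 0], [1, 21.3, -16.7, 0, 0], [1, 27.4, -19.7, 0, 0]]
[[1, 4.7, -2.0, 0, 0], [1, 9.5, -3.6, 0, 0], [1, 14.4, -5.0, 0, 0], [1, 19.4, -6.1, 0, 0], [1, 24.5, -6.9, 0, 0]]
[[1, 2.8, -0.3, 0, 0], [1, 5.6, -0.5, 0, 0], [1, 8.5, -0.6, 0, 0]]
```

arm_command([
  [1,5,-4.5,0,0],
  [1,10,-9,0,0],
  [1,15.5,-13,0,0],
])

```text
time_s: 34.3
tcp_pos: [0.5698, 0.1006, 0.1043]
orientation: [0.031, 0.707, -0.031, 0.706]
force: [-2.8, -3.5, -2.3]
width: 0.01
```

arm_command([
  [1,6,-3,0,0],
  [1,12,-6,0,0],
  [1,17,-8,0,0],
  [1,22,-9.5,0,0],
])

```text
time_s: 34.7
tcp_pos: [0.5685, 0.0903, 0.0811]
orientation: [0.031, 0.707, -0.032, 0.706]
force: [-1.5, -1.4, -4.2]
width: 0.0101
```

arm_command([
  [1,5,-1,0,0],
  [1,10,-2,0,0],
  [1,14,-3,0,0],
  [1,18,-3.5,0,0],
  [1,20,-3.5,0,0],
  [1,22,-3.5,0,0],
  [1,22,-3.5,0,0],
])

```text
time_s: 35.4
tcp_pos: [0.5684, 0.0869, 0.0595]
orientation: [0.031, 0.707, -0.032, 0.706]
force: [-1.5, -5.5, -7.8]
width: 0.0103
```

arm_command([
  [1,1,0,0,0],
  [1,2,0,0,0],
  [1,3,0,0,0],
  [1,3,0,0,0],
])

```text
time_s: 35.8
tcp_pos: [0.5685, 0.0868, 0.0571]
orientation: [0.031, 0.707, -0.032, 0.706]
force: [-3.4, -6.1, -2.6]
width: 0.0099
```

```bash
python3 look.py 20 side,scene,wrist
python3 - <<'E'
import cv2
a=cv2.imread('pics/side20.png')[170:260,200:320]
b=cv2.imread('pics/scene20.png')[200:290,230:350]
cv2.imwrite('pics/c20.png',cv2.resize(cv2.hconcat([a,b]),None,fx=3.3,fy=3.3,interpolation=2))
E
```

```text
35.8 [0.5685 0.0868 0.0571] [ 0.089  0.996 -0.001] [-3.4 -6.1 -2.6] 0.009877437260740453
[0.49511064184329234, 0.09430014979015319, 0.19856203319351468] [-0.10830872974894575, -0.09784878698106929, 0.6675951160551388, 0.730076430906949]
```

View pics/c20.png

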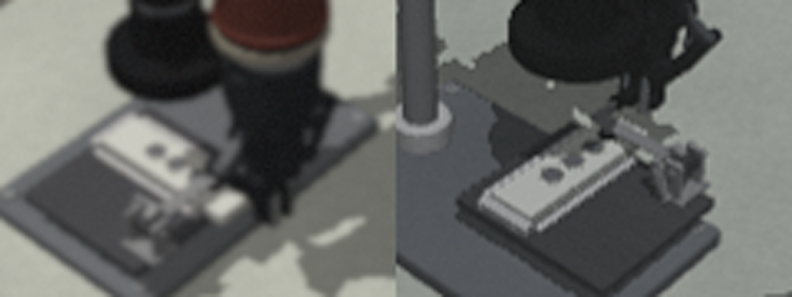

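arm_command([
  [1,1,0.5,0,0],
  [1,1,1,0,0],
  [0.7,1,1,0,0],
  [0.2,1,1,0,0],
  [-0.4,1,1,0,0],
  [-1,1,1,0,0],
  [-1,1,1,0,0],
  [-1,1,1,0,0],
  [-1,1,1,0,0],
])

```text
time_s: 36.85
tcp_pos: [0.569, 0.0892, 0.0563]
orientation: [0.031, 0.706, -0.031, 0.706]
force: [-2.1, -0.3, -1.0]
width: 0.0855
```

arm_command([
  [-1,0,0,-10,0],
  [-1,0,0,-30,0],
  [-1,0,0,-60,0],
  [-1,-20,0,-90,0],
  [-1,-60,0,-100,0],
  [-1,-100,0,-110,0],
  [-1,-120,0,-110,0],
  [-1,-120,0,-110,0],
])

```text
time_s: 37.65
tcp_pos: [0.4603, 0.0992, 0.1795]
orientation: [0.032, 0.705, -0.03, 0.708]
force: [-2.3, 0.5, -0.6]
width: 0.085
```

```bash
python3 look.py 21 side,scene,wrist plate_mid,finger_bar,lens,dropper_bottle,wash_bottle,dish
python3 - <<'E'
import cv2
a=cv2.imread('pics/side21.png')[170:260,200:320]
b=cv2.imread('pics/scene21.png')[200:290,230:350]
cv2.imwrite('pics/c21.png',cv2.resize(cv2.hconcat([a,b]),None,fx=3.3,fy=3.3,interpolation=2))
E
```

```text
37.65 [0.4603 0.0992 0.1795] [0.087 0.996 0.002] [-2.3  0.5 -0.6] 0.08497203447088071
side plate_mid [(0.94, array([0.6686, 0.0927, 0.0603]))]
side finger_bar [(0.48, array([0.6254, 0.1045, 0.0814]))]
side lens [(0.9, array([0.6502, 0.1   , 0.2988]))]
side dropper_bottle [(0.83, array([0.4924, 0.3598, 0.0526]))]
side wash_bottle [(0.95, array([0.6828, 0.3566, 0.1069]))]
side dish [(0.47, array([0.687 , 0.3562, 0.1074]))]
scene plate_mid [(0.6, array([0.6838, 0.0928, 0.0588]))]
scene finger_bar [(0.69, array([0.6905, 0.0997, 0.298 ])), (0.63, array([0.6253, 0.1058, 0.0788]))]
scene lens [(0.92, array([0.69  , 0.0981, 0.2979]))]
scene dropper_bottle [(0.67, array([0.5169, 0.3553, 0.0479])), (0.28, array([0.6296, 0.1078, 0.0744]))]
scene wash_bottle [(0.74, array([0.7376, 0.3477, 0.1102]))]
scene dish [(0.92, array([ 0.7148, -0.3445,  0.0232]))]
wrist plate_mid [(0.83, array([0.6044, 0.102 , 0.0601]))]
wrist finger_bar [(0.72, array([0.5905, 0.0882, 0.0819])), (0.31, array([0.6187, 0.0791, 0.0125]))]
wrist lens []
wrist dropper_bottle [(0.66, array([0.4998, 0.3351, 0.0177]))]
wrist wash_bottle [(0.62, array([0.5922, 0.0842, 0.0836]))]
wrist dish []
[0.3858752852446806, 0.10585541442787459, 0.31756112937085995] [-0.10812504305430423, -0.09860828067973225, 0.6678032638842792, 0.7298110596526992]
```

View pics/c21.png

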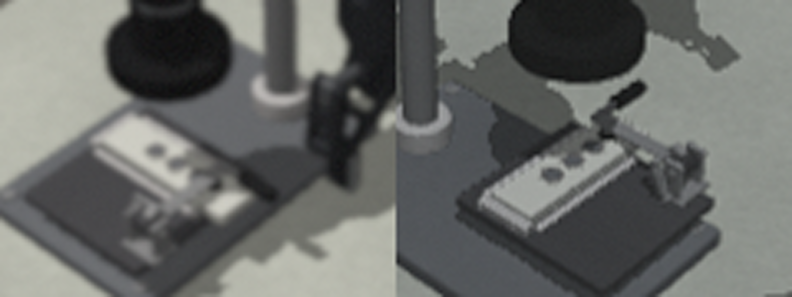

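View pics/wrist21.png

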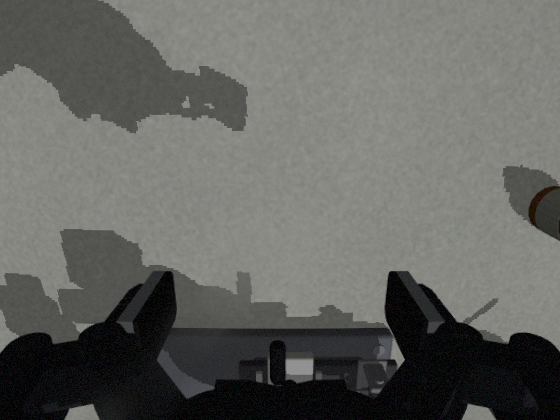

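Run:
```python
import cv2
a=cv2.imread('pics/scene16.png')[225:280,240:320]; b=cv2.imread('pics/scene21.png')[225:280,240:320]
cv2.imwrite('pics/cmp.png',cv2.resize(cv2.hconcat([a,b]),None,fx=5,fy=5,interpolation=2))
```

```text
(no output)
```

View pics/cmp.png

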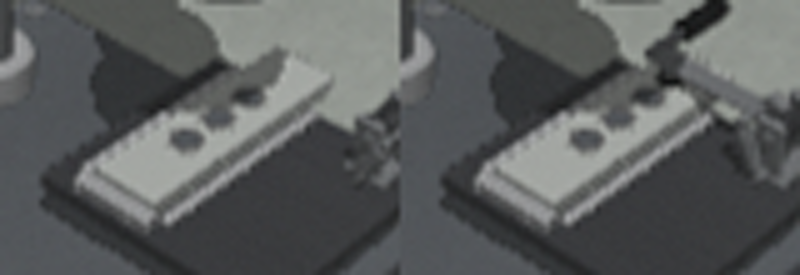

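```bash
python3 -c "
from plant import workorder; print(workorder.sign_off())"
```

```text
the job is handed in; nothing more can be done
None
```

The plate is mounted, the clip is down on it, and the job is handed in, at about 38 s of the 72 s limit. No verdict was reported.

**What I did**
- **Clip over:** I swung it over to the left by its finger bar, guided to about 2.2 rad, and released it there. It stayed over through everything that followed.
- **Plate in:** The move interface has no way to lean the gripper. So I gripped the plate's front end upright, set it between the guides about 31 mm short of home, and let go. I then pushed it home with the outside of one open finger. The stop showed as about 15 N of extra push force.
- **Clip back:** I held the bar all the way down, at well under 4 rad/s by my estimate. The foot took the spring load before I released the bar.

**Last checks**
- **Plate:** It looks flat and against the stop, and in the scene picture its place is the same as just after the push.
- **Clip:** It looks level on the plate. I did not measure the angle or the foot force directly.
- **Lens head:** It reads within about 2 mm of its starting place, and I saw no sign of contact. The closest clearances were estimated at about 8–11 mm.
- **Bottles and dish:** Most readings agree with the start to within about 8 mm. Three low-quality reports disagreed:
  - Side view, dropper bottle: 25 mm off the scene camera's reading. The scene reading had not changed from its own start.
  - Scene view, wash bottle: about 50 mm off the side view. The side reading had not changed.
  - Side view, dish: this looks like a mix-up with the wash bottle.
- **Forces:** The highest during the clip swings were about 33 N in total on the way over and about 22 N on the way back. These came from the bar creeping in the pads and pushing the tool off its path. I lowered the grip to 30 N for the rest of the return.

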